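# Change the broken gear of a rotator drive

## Robot

A 6-joint arm with a two-finger parallel gripper is mounted at the origin on a cart in front of the work surface, level with it; the furniture and walls round the work are solid. World frame = base frame: x ahead of the robot, y to its left, z up, the work surface at z = 0. Lengths are in mm, angles in degrees, forces in N, time in s.
With the tool pointing down it reaches from about 250 to 850 mm from the base axis. Payload 12.5 kg.
Tool frame: the origin (TCP) lies midway between the tips of the shut fingers; the grasp point (between the pads) lies 19 mm behind it; z points along the fingers, y is the direction in which the jaws open and shut (so a half turn about z gives the same grasp; the last joint's range is limited). The gripper opens to 93 mm and grips with 3 to 60 N. Pads are 15 mm wide; open, the fingers measure 128 mm over their backs; the gripper's body (75 mm by 188 mm) begins 65 mm behind the grasp point.
Start: joints at [63.679, 20.094, 94.641, -0, 65.266, -4.847], TCP at [201.316, 511.817, 218.633] pointing down, gripper open.
Joint ranges: [-157.81, 157.81], [-45, 120.19], [0.68, 151.7], [-89.99, 269.99], [4.06, 180], [-164.3, 164.3]. Speed limits (degrees/s): [127.2, 127.2, 159.86, 180, 180, 180].

## Interface

Orientations are given as a 3x3 rotation matrix whose columns are the frame's x, y, z axes.
In Python, from station import r gives the robot as it stands. The module is installed in compiled form; this text tells all that it offers.
- The arm moves only by the tool play_rows, never from a script. Its argument "motion" is a list of rows, each a list of 7 numbers: the shift along the tool's x, y, z in cm, then the turn, a rotation vector about the tool's x, y, z in degrees, then the opening, from 0 (shut) to 1 (fully open). In form: [[dx, dy, dz, ax, ay, az, fingers], ...]. A call has 1 to 20 rows; each row is the pose to reach, as a shift and turn from the pose commanded when the call began, along the tool's axes at that moment; what a row does not reach only later rows make up. A row lasts 1/12 s, in which the tool goes at most 41.7 mm and 7.16 degrees, less where a joint would pass 70% of its speed; a pose out of reach is approached as far as the arm can. A call with a gripper value outside its range is refused whole. The fingers move at their own pace and stop on an object; the grip force is fixed at half the most. Time passes only in rows, so rows that repeat a pose let the fingers close. It gives the time, the measured TCP pose, the force and the opening at its end, in the units of the state.
- r.observe(): the state, without advancing time (a new reading comes with each control period).
- r.read_camera(name): name is "side" or "top"; returns a dict with "img" (480x640x3 uint8, red, green, blue), "mtx" (3x3 intrinsics, pixels), "rvec" (rotation vector, rad) and "tvec" (3), from world to camera coordinates, as OpenCV has them. Camera axes: x right, y down, z forward; pixel columns grow to the right and rows downward; lengths in mm; the calibration is good to about 2 mm. A picture is of the moment at which its call begins. There is no depth.
- r.sign_off(): hands the job in, once; it reports no verdict.
Trained networks look in the newest picture that a camera, given by its name, has taken for a name from the list of things; names that differ only in an ending like _2 or _b are one class to them, and where a whole thing is asked for, a point or a joint stands for the part that bears it (a point fixed in the world has none). Each returns a list of dicts, best first, with "score" (0 to 1); they miss things now and then, are a little off and sometimes report something else, mostly with a low value. They report only what shows in the picture. A call takes as long as a camera call. They do not tell look-alikes from the thing itself.
- r.search_frame(camera, label): "uv" ([column, row] in pixels, amid what is visible of it).
- r.tip_of(camera, label): "uv" ([column, row] in pixels: a listed point, or the origin of a listed thing).
The state is a dict: "clock": time; "q": joint angles; "dq": joint speeds; "joint_efforts": joint torques, N m; "tcp_pos": TCP position; "tcp_rot": TCP orientation; "wrist_force": force on the tool from outside, world axes, zero at the start; "wrist_torque": the same for the moment, N m; "width": finger opening in mm.
Only numpy, scipy, OpenCV 4.12 (cv2) and the standard library are available. Lean on these libraries where they do the work, as an engineer would, in place of code of your own. Each camera call takes 0.05 s, during which the arm holds its last target.

## Task

The dark grey gear on the small rotator drive has two stripped teeth: draw it off the arbor and lay it flat in the middle of the green tray. Then fit the brass gear in its place: lower it over the arbor, rocking it about its axis without forcing it until its teeth drop into mesh with the locked steel gear and it sits fully home, and let go. Do not knock over or shift the wash bottle, the reagent bottle or the beaker.

Things in the scene. Friction and masses are not known exactly. Their poses are not given: they have to be found in the camera images.
- drive: rotator drive fixed to the bench: grey base plate, its top 10 mm above the bench, x -45 to +148 mm, y -48 to +48 mm. Origin on the bench under the arbor axis; x points from the arbor to the locked gear, z up. Blue motor housing at x 103 to 145 mm, 56 mm high.
- arbor (a point): centre of the seat at the foot of the arbor, 14 mm above the bench, axes as the drive's. The arbor is a fixed upright pin, 13 mm diameter, 30 mm tall, its top 5 mm coned. A gear is home with its underside on the seat, its centre 36 mm above the bench. Out of mesh it stops 14 mm higher, on top of the locked gear; turning it, within 15 degrees, to a gap (play about 3 degrees either way) lets it drop.
- fixed_gear (a point): centre of the top face of the locked steel gear, 62 mm from the arbor axis along the drive's x, 28 mm above the bench. 12 teeth every 30 degrees, 14 mm thick, 68 mm outer, 48 mm root diameter. It cannot turn, but stopped at a different angle each time, which this point's axes (the drive's) do not tell: see it or feel it with the brass gear. A nut stands 6 mm above the face.
- old_gear_center (a point): dark grey gear, at the start home on the arbor; 110 to 225 g. Same shape as the brass gear, but two neighbouring teeth, either side of its -x, are stripped to stubs; that side faces the locked gear, so it lifts straight off at any angle of that gear. The point lies on its axis half-way up, 22 mm above its underside.
- new_gear_center (a point): brass gear, 110 to 225 g, lying hub up on the bench. 12-toothed disc, 68 mm outer, 48 mm root diameter, 14 mm thick; on it a hexagonal hub 30 mm across flats, 30 mm tall (44 mm in all); through bore 16 mm. Point on the axis half-way up, 22 mm above the underside; z up. Hub flats face +x and every 60 degrees; tooth gaps lie at +x and every 30 degrees.
- tray: green open tray 110 x 110 mm outside, fixed to the bench, walls 4 mm thick and 16 mm high, floor 4 mm thick. Origin under its centre on the bench.
- wash_bottle_axis (a point): white wash bottle with red cap, loose, standing in front of the drive: body 65 mm diameter, its shoulder at 126 mm, cap to 152 mm, thin spout to 195 mm. The point lies on the axis of the body, 76 mm above the bench.
- reagent_bottle_center (a point): small white reagent bottle with blue cap, loose, standing beside the drive; 36 mm diameter, 78 mm tall. The point is its centre, 39 mm up.
- beaker_center (a point): glass beaker, loose, empty, 72 mm diameter, 90 mm tall; the point is its centre, 45 mm up.
There are look-alikes about, which are no part of the job. There is more than one size of the part that bears old_gear_center; the job needs the larger.

How it is judged:
By the outcome, as a careful person would: the job done as asked, in the order asked, and still so for the second after the job is handed in, with the robot touching nothing.
It also fails if it takes over 67 s, if anything falls off the work surface, if the arm or the gripper's body presses on something with over 40 N, if the wrist force passes 120 N, or if a joint passes its speed limit or range.

## Working session

There is one attempt and no reset: what is moved stays moved. The work goes in short steps, Python scripts to look and compute and a tool call to move; the robot and the scene stay as the last step left them, time stands still between calls to the robot, and variables do not carry over. Pictures are saved under pics/ and viewed, and the job is handed in when it is done.

Besides the shell and the picture viewer there is one more tool, called after ">>>" by a JSON object that holds its "api" and its "payload", one argument or row to a line. play_rows: Moves the arm, as the interface text tells. Its arguments: {"type":"object","properties":{"motion":{"type":"array","items":{"type":"array","items":{"type":"number"}}}},"required":["motion"]}

```bash
mkdir -p pics; ls
cat > h.py <<'E'
import numpy as np, cv2
from station import r
def cam(n,fn=None):
    d=r.read_camera(n)
    if fn: cv2.imwrite('pics/'+fn,d['img'][:,:,::-1])
    R=cv2.Rodrigues(np.array(d['rvec'],float))[0]; t=np.array(d['tvec'],float).ravel()
    return d['img'],np.array(d['mtx'],float),R,t
def ray(c,uv):
    _,K,R,t=c
    o=-R.T@t; v=R.T@np.linalg.inv(K)@np.array([uv[0],uv[1],1.0]); return o,v
def atz(c,uv,z):
    o,v=ray(c,uv); return o+v*(z-o[2])/v[2]
def proj(c,p):
    _,K,R,t=c
    q=K@(R@np.array(p,float)+t); return q[:2]/q[2]
def tri(c1,u1,c2,u2):
    o1,v1=ray(c1,u1);o2,v2=ray(c2,u2)
    A=np.stack([v1,-v2],1); s=np.linalg.lstsq(A,o2-o1,rcond=None)[0]
    a=o1+v1*s[0];b=o2+v2*s[1]; return (a+b)/2,np.linalg.norm(a-b)
E
python3 - <<'E'
from h import *
np.set_printoptions(precision=1,suppress=True)
c={n:cam(n,n+'0.png') for n in('side','top')}
for n in c:
    print(n,-c[n][2].T@c[n][3], c[n][1][0,0])
zs=dict(arbor=14,fixed_gear=28,old_gear_center=36,new_gear_center=22,tray=0,wash_bottle_axis=76,reagent_bottle_center=39,beaker_center=45,drive=0)
for l,z in zs.items():
    for n in c:
        for d in r.tip_of(n,l)[:4]:
            print(l,n,np.array(d['uv']),round(d['score'],2),atz(c[n],d['uv'],z)[:2])
print(r.observe())
E
```

```text
pics
side [ 383.4 1089.9  685.3] 507.4241448380908
top [ 259.6  -37.8 1239.8] 595.714444405707
arbor side [313.9 243.1] 0.73 [ 530.2 -181.1]
arbor top [384.9 250.4] 0.62 [ 524.3 -175.7]
fixed_gear side [298.3 238.4] 0.77 [ 574.4 -178.9]
fixed_gear top [391.5 221.3] 0.84 [ 584.1 -189.1]
old_gear_center side [316.5 237.7] 0.78 [ 521.7 -172.6]
old_gear_center top [418.8 308.2] 0.88 [ 400.3 -239.7]
old_gear_center top [381.7 248.7] 0.58 [ 523.1 -166.6]
new_gear_center side [340.3 349.5] 0.68 [424.6 287.2]
new_gear_center side [356.7 235.2] 0.63 [ 410.4 -226.7]
new_gear_center top [158.7 295.9] 0.83 [424.  291.5]
tray side [345.5 313.1] 0.92 [422.4 130.4]
tray top [240.5 299.2] 0.75 [421.1 126.4]
wash_bottle_axis side [356.7 230.1] 0.57 [ 409.4 -150.3]
wash_bottle_axis top [369.8 300.2] 0.9 [ 410.8 -137.2]
reagent_bottle_center side [327.7 223.5] 0.59 [ 497.9 -261.6]
beaker_center side [352.  208.7] 0.9 [ 430.8 -362.8]
beaker_center side [342.7 350. ] 0.29 [418.4 316.1]
beaker_center top [483.4 295.5] 0.68 [ 425.7 -369.5]
drive side [316.6 249.7] 0.88 [ 521.2 -168.3]
drive side [314.6 244.6] 0.46 [ 530.2 -198.5]
drive top [383.  251.9] 0.61 [ 524.1 -173.1]
drive top [380.2 249.7] 0.35 [ 528.8 -167.2]
{'clock': 1.0, 'q': array([63.7, 20.1, 94.6,  0. , 65.3, -4.8]), 'dq': array([-0. ,  0. ,  0. ,  0. ,  0.1, -0.1]), 'joint_efforts': array([  0. , -49.7, -28.5,   0.1,   0. ,   0. ]), 'tcp_pos': array([201.3, 511.8, 218.6]), 'tcp_rot': array([[-0.9,  0.4, -0. ],
       [ 0.4,  0.9, -0. ],
       [ 0. , -0. , -1. ]]), 'wrist_force': array([-0. ,  0. , -0.5]), 'wrist_torque': array([-0.,  0., -0.]), 'width': 92.85532536098954}
```

View pics/side0.png

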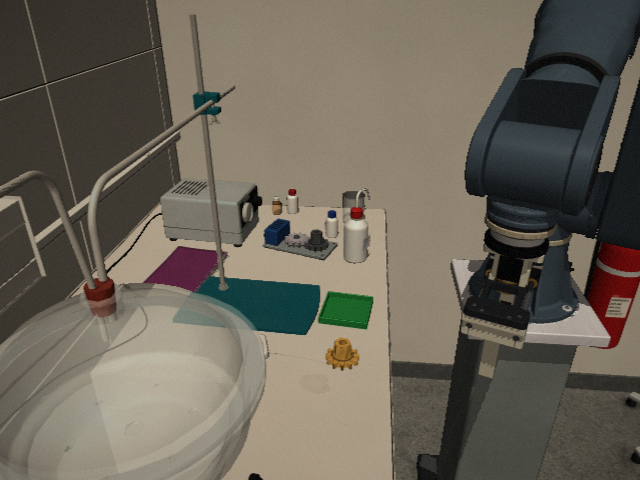

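View pics/top0.png

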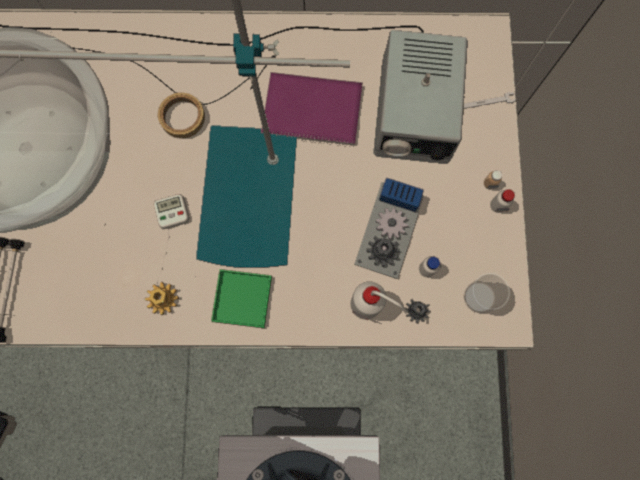

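Run:
```python
import cv2
a=cv2.imread('pics/top0.png');cv2.imwrite('pics/top0z.png',cv2.resize(a[180:330,340:500],None,fx=5,fy=4.0,interpolation=cv2.INTER_CUBIC)[:600,:800]) 
cv2.imwrite('pics/top0n.png',cv2.resize(a[230:350,110:270],None,fx=5,fy=5,interpolation=cv2.INTER_CUBIC))
a=cv2.imread('pics/side0.png');cv2.imwrite('pics/side0z.png',cv2.resize(a[150:270,250:410],None,fx=5,fy=5,interpolation=cv2.INTER_CUBIC))
```

```text
(no output)
```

View pics/top0z.png

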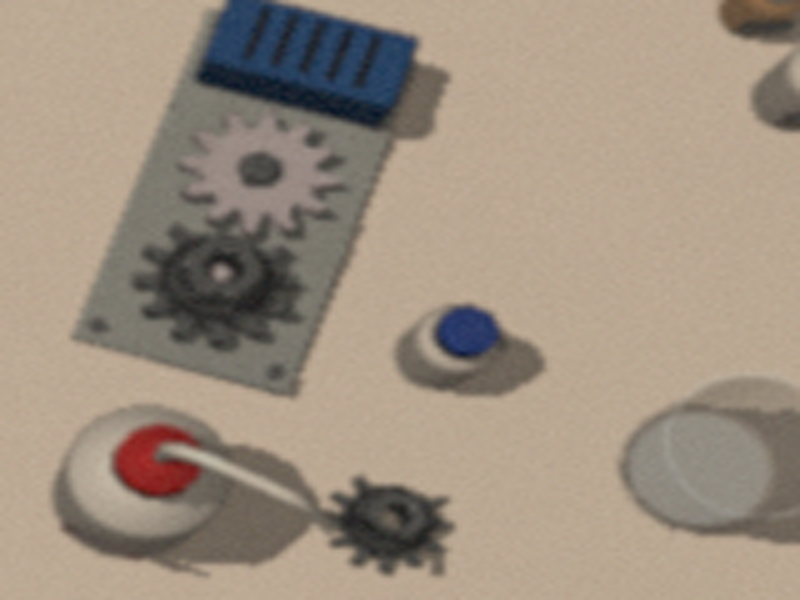

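View pics/top0n.png

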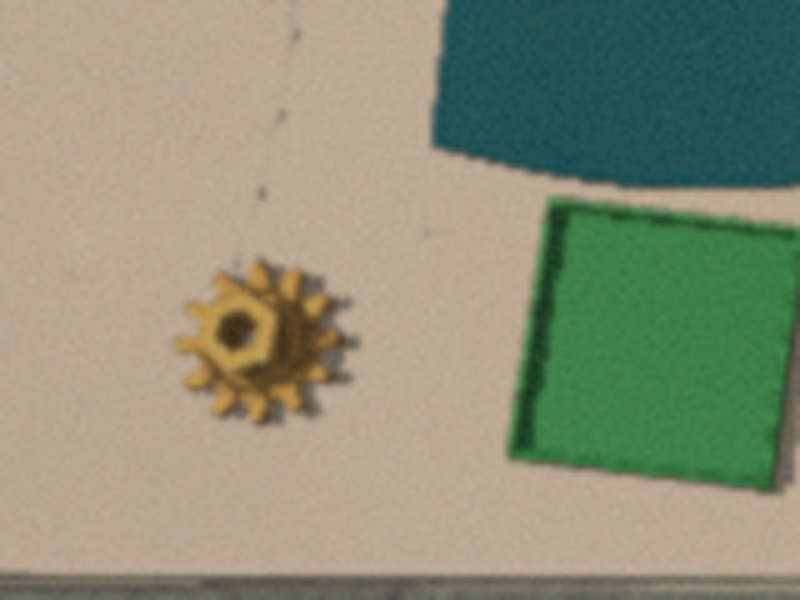

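View pics/side0z.png

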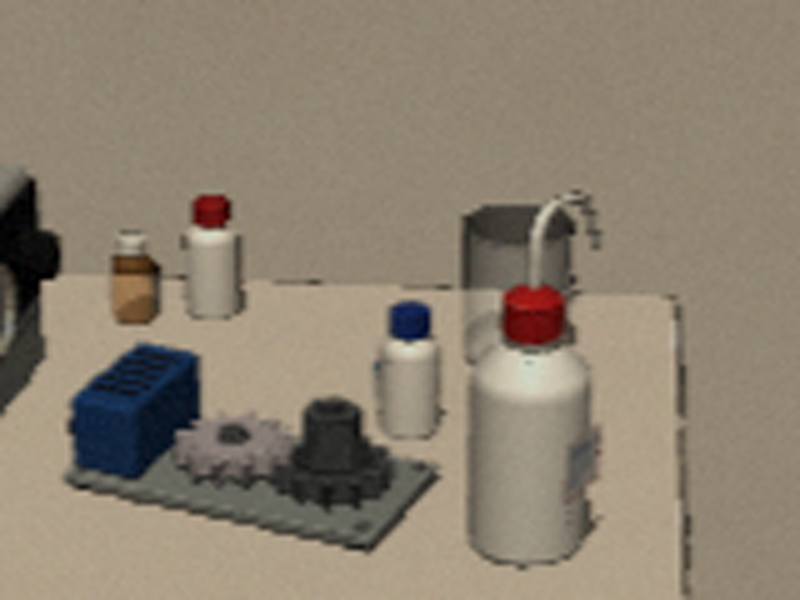

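The pictures show the drive at top-view (390,230), with the dark gear at (383,249) and the steel gear at (391,222). The brass gear is at (160,297) and the tray at (242,298). The wash bottle at (370,298) stands in front of the drive, and a small look-alike gear lies at (418,311). Next I'll refine these poses.

```bash
cat > fit.py <<'E'
from h import *
from scipy.optimize import minimize, least_squares
from scipy.ndimage import map_coordinates, gaussian_filter
def samp(img,uv,ch=None):
    g=img if img.ndim==2 else img.mean(2)
    return map_coordinates(g,[uv[:,1],uv[:,0]],order=1,mode='nearest')
def P(c,pts):
    _,K,R,t=c
    q=(np.asarray(pts,float)@R.T+t)@K.T; return q[:,:2]/q[:,2:]
def place(pl,pts):
    x,y,a=pl; ca,sa=np.cos(a),np.sin(a); pts=np.asarray(pts,float)
    return np.c_[x+ca*pts[:,0]-sa*pts[:,1], y+sa*pts[:,0]+ca*pts[:,1], pts[:,2]]
def edgefit(c,segs,p0,d=3.0,chans=None):
    # segs: list of (A,B,outward normal) ; maximise |mean inside-outside contrast| per seg
    img=c[0].astype(float)
    def cost(p):
        tot=0
        for A,B,n in segs:
            s=np.linspace(0.03,0.97,60)[:,None]; L=np.array(A)*(1-s)+np.array(B)*s
            n3=np.array([n[0],n[1],0])*d
            a=P(c,place(p,L+n3)); b=P(c,place(p,L-n3))
            df=[(samp(img[:,:,k],a)-samp(img[:,:,k],b)) for k in range(3)]
            tot+=np.sqrt(sum(np.median(x)**2 for x in df))
        return -tot
    best=None
    for dx in(-6,-3,0,3,6):
        for dy in(-6,-3,0,3,6):
            for da in np.radians([-6,-3,0,3,6]):
                q=(p0[0]+dx,p0[1]+dy,p0[2]+da); v=cost(q)
                if best is None or v<best[0]: best=(v,q)
    m=minimize(cost,best[1],method='Nelder-Mead',options=dict(initial_simplex=np.array([best[1]]+[np.array(best[1])+e for e in np.diag([2,2,.03])])))
    return m.x,m.fun
def gearphase(c,ctr,z,r0=27,r1=32,arc=None,chan=None):
    img=c[0].astype(float); g=img.mean(2) if chan is None else img[:,:,chan]
    th=np.radians(np.arange(0,360,1.0)); v=0
    for rr in np.linspace(r0,r1,6):
        v=v+samp(g,P(c,np.c_[ctr[0]+rr*np.cos(th),ctr[1]+rr*np.sin(th),th*0+z]))
    v/=6
    w=np.ones_like(v) if arc is None else arc(th).astype(float)
    v=v-np.sum(v*w)/w.sum()
    s=np.sum(w*v*np.exp(-12j*th)); return np.degrees(np.angle(s))/-12*-1, abs(s)/w.sum(), v
E
python3 - <<'E'
from fit import *
np.set_printoptions(precision=1,suppress=True)
c=cam('top'); s=cam('side')
yaw=np.arctan2(-189.1+175.7,584.1-524.3)
segs=[((-45,-48,10),(85,-48,10),(0,-1)),((-45,48,10),(85,48,10),(0,1)),((-45,-48,10),(-45,48,10),(-1,0))]
x,f=edgefit(c,segs,(524,-174,yaw)); print('drive top',x[:2],np.degrees(x[2]),f)
x2,f=edgefit(s,[segs[1],segs[2]],(524,-174,x[2])); print('drive side',x2[:2],np.degrees(x2[2]),f)
h=55
ts=[((-h,-h,16),(h,-h,16),(0,-1)),((-h,h,16),(h,h,16),(0,1)),((-h,-h,16),(-h,h,16),(-1,0)),((h,-h,16),(h,h,16),(1,0))]
t,f=edgefit(c,ts,(421,127,np.radians(-6))); print('tray',t[:2],np.degrees(t[2]),f)
# fixed gear centre candidates & phase
fg=place(x,[(62,0,28)])[0]; print('fg',fg)
bx=None
for dx in np.arange(-4,4.1,1):
  for dy in np.arange(-4,4.1,1):
    ph,a,_=gearphase(c,fg+[dx,dy,0],28,26,33,lambda th: np.cos(th-x[2]-np.pi)<0.6)
    if bx is None or a>bx[0]: bx=(a,dx,dy,ph)
print('fixed: bright(tooth) phase deg mod30',bx, gearphase(c,fg,28,26,33,lambda th: np.cos(th-x[2]-np.pi)<0.6)[:2])
bx=None
for dx in np.arange(-6,6.1,1):
  for dy in np.arange(-6,6.1,1):
    ph,a,_=gearphase(c,(424+dx,291+dy),14,26,33,chan=2)
    if bx is None or a>bx[0]: bx=(a,dx+424,dy+291,ph)
print('brass: bright(gap, blue) ',bx)
print(P(c,[(424,291,22),(424,291,44)]))
for z in(44,): print(atz(c,(110+238/5,230+330/5),44))
E
```

```text
drive top [ 520.8 -170.9] -18.21476690970332 -267.6991014564981
drive side [ 517.3 -162.8] -18.367477876455695 -196.077907975292
tray [420.9 121.9] -6.612695123646112 -575.2710477080564
fg [ 579.7 -190.3   28. ]
fixed: bright(tooth) phase deg mod30 (np.float64(7.431526603575305), np.float64(3.0), np.float64(2.0), np.float64(9.701519347557621)) (np.float64(4.085643124084327), np.float64(5.0736037711238895))
brass: bright(gap, blue)  (np.float64(10.255824326668964), np.float64(420.0), np.float64(286.0), np.float64(11.627516406164455))
[[159.  295.9]
 [156.1 294.4]]
[420.9 287.8  44. ]
```

```bash
sed -i 's#/-12\*-1#/-12#' fit.py
cat > ov.py <<'E'
from fit import *
def gearpts(ctr,z,phase,th=12):
    # tooth outline approx: square teeth at phase+30k
    pts=[]
    for k in range(12):
        a=np.radians(phase+30*k)
        for r_,da in((24,-7),(34,-4),(34,4),(24,7)):
            pts.append((ctr[0]+r_*np.cos(a+np.radians(da)),ctr[1]+r_*np.sin(a+np.radians(da)),z))
    return np.array(pts)
def draw(c,polys,box,f,fn):
    u0,v0,u1,v1=box
    im=cv2.resize(c[0][v0:v1,u0:u1,::-1],None,fx=f,fy=f,interpolation=cv2.INTER_CUBIC)
    for p,col in polys:
        q=((P(c,p)-[u0,v0]+0.5)*f).round().astype(np.int32)
        cv2.polylines(im,[q],True,col,1)
    cv2.imwrite('pics/'+fn,im)
def circ(ctr,z,r_):
    a=np.linspace(0,6.28,60)[:-1]; return np.c_[ctr[0]+r_*np.cos(a),ctr[1]+r_*np.sin(a),0*a+z]
def hexa(ctr,z,flat):
    a=np.radians(flat+30+60*np.arange(6)); R=30/np.sqrt(3); return np.c_[ctr[0]+R*np.cos(a),ctr[1]+R*np.sin(a),0*a+z]
E
python3 - <<'E'
from ov import *
c=cam('top'); s=cam('side')
x=(520.8,-170.9,np.radians(-18.2))
pl=place(x,[(-45,-48,10),(148,-48,10),(148,48,10),(-45,48,10)])
fg=place(x,[(62,0,28)])[0]
polys=[(pl,(0,0,255)),(gearpts(fg+[3,2,0],28,-9.7),(0,255,0)),(circ(x,44,6.5),(255,0,255)),(hexa(x,58,-18.2),(255,255,0)),(circ(x,28,34),(0,200,255))]
draw(c,polys,(340,180,440,280),8-2,'ov_top.png')
draw(s,polys,(250,200,350,275),8,'ov_side.png')
draw(c,[(gearpts((422,288),14,-11.6+15),(0,255,0)),(hexa((422,288),44,-11.6),(255,0,255)),(place((420.9,121.9,np.radians(-6.6)),[(-55,-55,16),(55,-55,16),(55,55,16),(-55,55,16)]),(0,0,255))],(130,250,280,340),5,'ov_br.png')
E
```

```text
(no output)
```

View pics/ov_top.png

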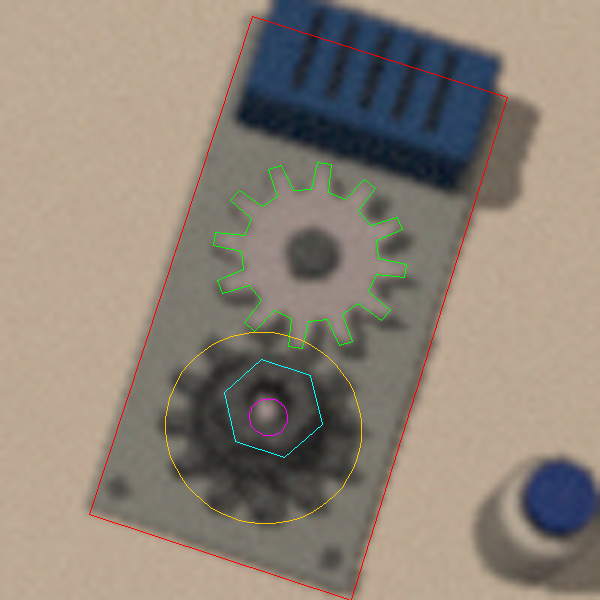

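View pics/ov_br.png

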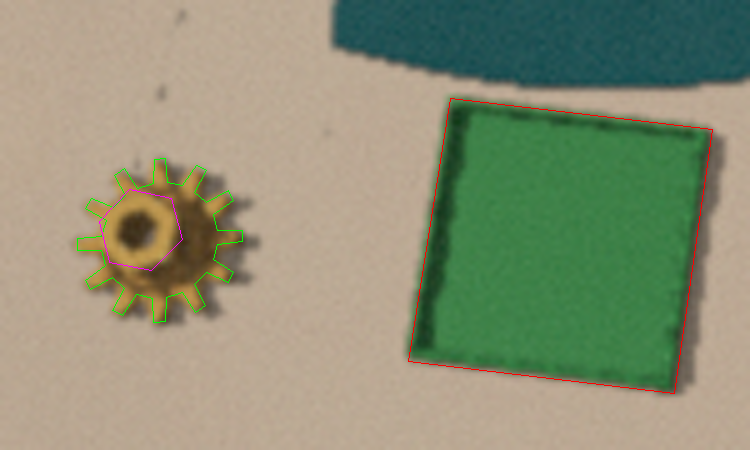

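View pics/ov_side.png

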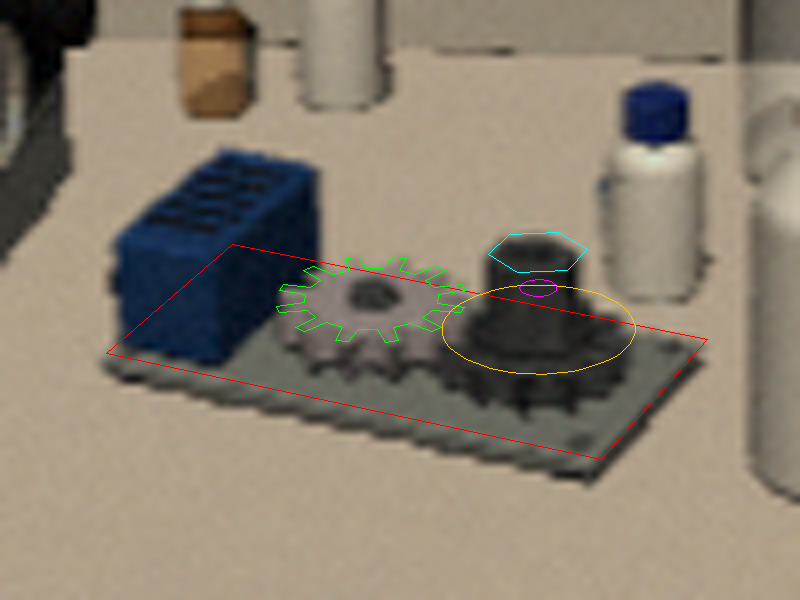

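Run:
```python
from ov import *
np.set_printoptions(precision=1,suppress=True)
cs=[cam('top') for _ in range(4)]
im=np.mean([k[0].astype(float) for k in cs],0); c=(im,)+cs[0][1:]
np.save('top_avg.npy',im)
def score(p,z,sign,arc,chan,rin=20):
    # template: tooth/gap at r 26..33, plus outside ring 36..39 = gap colour ; returns contrast
    x,y,ph=p
    th=np.radians(np.arange(0,360,1.5)); w=arc(th)
    th=th[w]
    A=[];B=[]
    g=im.mean(2) if chan is None else im[:,:,chan]
    m=np.cos(12*(th-np.radians(ph)))
    num=0
    for rr in (26.5,28,29.5,31,32.5):
        v=samp(g,P(c,np.c_[x+rr*np.cos(th),y+rr*np.sin(th),th*0+z])); num+=np.mean(v*m)*2
    out=np.mean([samp(g,P(c,np.c_[x+rr*np.cos(th),y+rr*np.sin(th),th*0+z])) for rr in(35.5,37,38.5)],0)
    return sign*num/5, out
def fit(x0,y0,z,sign,arc,chan,name,R=7):
    best=None
    for dx in np.arange(-R,R+.1,1):
        for dy in np.arange(-R,R+.1,1):
            for ph in np.arange(-15,15,2.5):
                v=score((x0+dx,y0+dy,ph),z,sign,arc,chan)[0]
                if best is None or v>best[0]: best=(v,(x0+dx,y0+dy,ph))
    m=minimize(lambda p:-score(p,z,sign,arc,chan)[0],best[1],method='Nelder-Mead',options=dict(initial_simplex=np.array([best[1]]+[np.array(best[1])+e for e in np.diag([1,1,2.])])))
    print(name,m.x,-m.fun); return m.x
yaw=np.radians(-17)
allarc=lambda th: np.ones_like(th,bool)
f=fit(582,-189,28,1,lambda th: np.cos(th-yaw-np.pi)<0.6,None,'fixed')
o=fit(522,-173,28,-1,lambda th: np.cos(th-yaw)<0.3,None,'old')
b=fit(422,289,14,-1,allarc,2,'brass')
d=f[:2]-o[:2]; print(np.hypot(*d),np.degrees(np.arctan2(d[1],d[0])))
polys=[(gearpts(f,28,f[2]),(0,255,0)),(gearpts(o,28,o[2]),(0,200,255)),(hexa(o,58,o[2]+15),(255,255,0)),(hexa(o,58,o[2]+45),(255,0,255))]
cc=(im.astype(np.uint8),)+c[1:]
draw(cc,polys,(350,190,430,290),6,'ov2_top.png')
draw(cc,[(gearpts(b,14,b[2]),(0,255,0)),(hexa(b,44,b[2]+15),(255,255,0)),(hexa(b,44,b[2]+45),(255,0,255))],(130,265,190,325),10,'ov2_br.png')
```

```text
fixed [ 583.8 -187.4  -13.3] 19.891798646382146
old [ 528.2 -169.6   13.9] 14.990774164603796
brass [420.3 285.8   3.4] 21.562754490894783
58.42502432495152 -17.700931065775617
```

View pics/ov2_top.png

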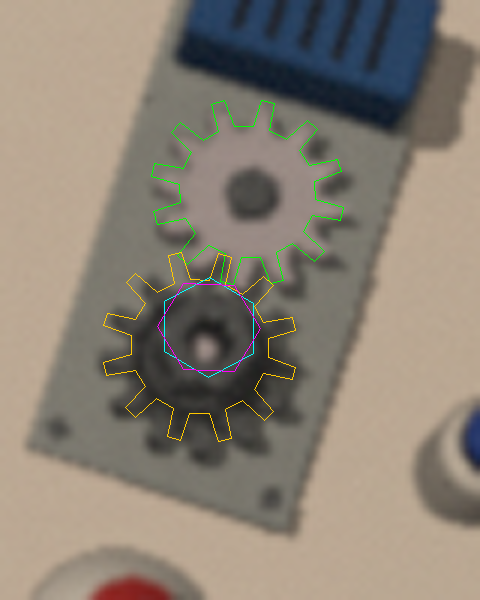

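View pics/ov2_br.png

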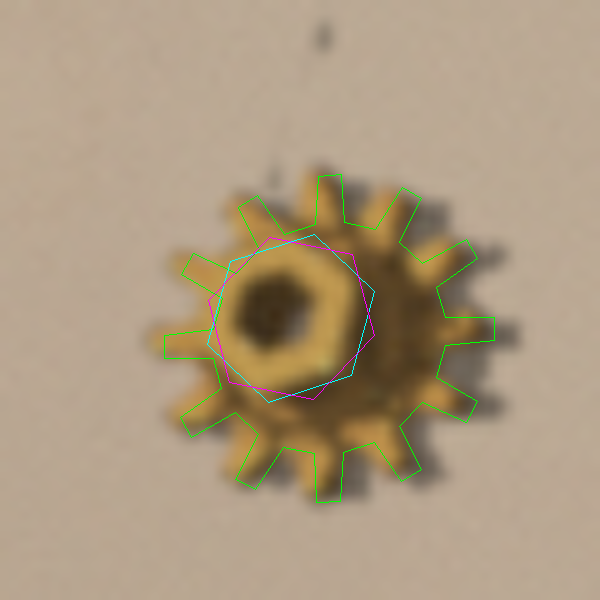

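Run:
```python
from ov import *
np.set_printoptions(precision=1,suppress=True)
im=np.load('top_avg.npy'); c=(im,)+cam('top')[1:]
def fit(g,x0,y0,z,arc,name,R=6):
    th0=np.radians(np.arange(0,360,1.5)); th=th0[arc(th0)]
    def sc(p):
        x,y,ph=p; m=np.cos(12*(th-np.radians(ph))); n=0
        for rr in (26.5,28,29.5,31,32.5):
            n+=np.mean(samp(g,P(c,np.c_[x+rr*np.cos(th),y+rr*np.sin(th),th*0+z]))*m)*2
        return -n/5
    best=min((sc((x0+dx,y0+dy,ph)),x0+dx,y0+dy,ph) for dx in np.arange(-R,R+.1,1) for dy in np.arange(-R,R+.1,1) for ph in np.arange(-15,15,2.5))
    b=np.array(best[1:])
    m=minimize(sc,b,method='Nelder-Mead',options=dict(initial_simplex=np.array([b]+[b+e for e in np.diag([1,1,2.])])))
    print(name,m.x,-m.fun); return m.x
yaw=np.radians(-17)
rb=im[:,:,0]-im[:,:,2]; s=im.sum(2)+1; sat=(im[:,:,0]-im[:,:,2])/s*300
b=fit(sat,422,289,14,lambda th: np.ones_like(th,bool),'brass')
rg=(im[:,:,0]-im[:,:,1])/s*300
f=fit(rg,582,-189,28,lambda th: np.cos(th-yaw-np.pi)<0.6,'fixed R-G')
# hex of brass: image brightness, flats; use radial profile of R at z=44
for nm,ctr,z,g in(('brass',(422,289),44,im[:,:,0]),):
    th=np.radians(np.arange(0,360,2)); best=None
    for dx in np.arange(-4,4.1,1):
      for dy in np.arange(-4,4.1,1):
        for fl in np.arange(0,60,2.5):
            a=(np.degrees(th)-fl+30)%60-30; rad=15/np.cos(np.radians(a))
            vi=np.array(samp(g,P(c,np.c_[ctr[0]+dx+(rad-2)*np.cos(th),ctr[1]+dy+(rad-2)*np.sin(th),0*th+z])))
            vo=np.array(samp(g,P(c,np.c_[ctr[0]+dx+(rad+2)*np.cos(th),ctr[1]+dy+(rad+2)*np.sin(th),0*th+z])))
            v=np.mean(vi-vo)
            if best is None or v>best[0]: best=(v,ctr[0]+dx,ctr[1]+dy,fl)
    print(nm,'hex',best)
    h=best
def big(box,f,fn,polys=[]):
    u0,v0,u1,v1=box; A=im[v0:v1,u0:u1,::-1]; A=np.clip((A-A.min())*255/(A.max()-A.min())*1.3,0,255).astype(np.uint8)
    A=cv2.resize(A,None,fx=f,fy=f,interpolation=cv2.INTER_CUBIC)
    for p,col in polys: cv2.polylines(A,[((P(c,p)-[u0,v0]+.5)*f).round().astype(np.int32)],True,col,1)
    cv2.imwrite('pics/'+fn,A)
big((135,272,185,322),12,'br3.png',[(gearpts(b,14,b[2]),(0,255,0)),(hexa(h[1:3],44,h[3]),(255,0,255))])
big((360,210,410,270),10,'old3.png',[(gearpts(f,28,f[2]),(0,255,0))])
```

```text
brass [420.8 287.8   3.3] 24.90103629163503
fixed R-G [ 581.1 -188.5  -10.1] 3.225491679985672
brass hex (np.float64(41.66091226462289), np.float64(421.0), np.float64(289.0), np.float64(22.5))
```

View pics/br3.png

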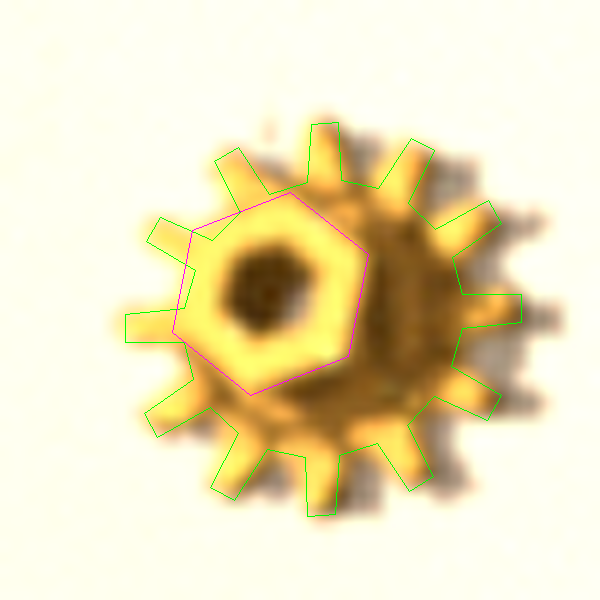

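View pics/old3.png

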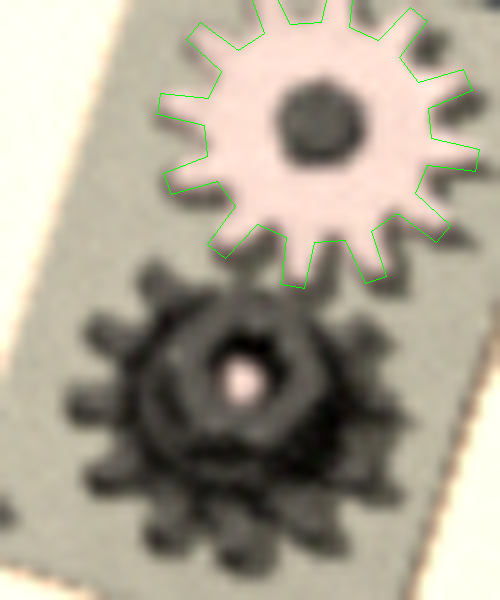

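The top views give these estimates, in mm and degrees:
- **Brass gear:** (421,288), yaw about 18.5 mod 60.
- **Fixed gear:** (581,-188.5), with teeth at about -10.
- **Tray:** (421,122).

Next I'll compute the first move.

```bash
cat >> h.py <<'E'
def go(x,y,z,ya):
    o=r.observe(); R=o['tcp_rot']; p=o['tcp_pos']
    d=R.T@(np.array([x,y,z])-p)/10
    cur=np.degrees(np.arctan2(R[1,1],R[0,1]))
    az=cur-ya
    print('shift cm',d.round(3),'az',round(az,2),'| cur p',p.round(2),'ya',round(cur,2),'tilt',np.degrees(np.arccos(-R[2,2])).round(2),'F',o['wrist_force'].round(1),'T',o['wrist_torque'].round(2),'w',round(o['width'],2),'t',round(o['clock'],2),'q',o['q'].round(1))
E
python3 - <<'E'
from ov import *
np.set_printoptions(precision=1,suppress=True)
c=cam('top')
print('arbor tip',atz(c,(384-.5,248-.5),44),'hub', atz(c,(385.7-.5,247.5-.5),58))
x=(522,-170.3); 
for n in('wash_bottle_axis','reagent_bottle_center','beaker_center'): print(n,[ (np.array(d['uv']),round(d['score'],2)) for d in r.search_frame('top',n)[:3]])
print('spout',atz(c,(405,306),190), 'reag cap',atz(c,(432,265),78), 'wash cap',atz(c,(371,295),152))
go(522,-170,200,102.3)
E
```

```text
arbor tip [ 523.9 -169.5   44. ] hub [ 521.9 -171.5   58. ]
wash_bottle_axis [(array([371.2, 300.1]), 0.72), (array([161.7, 294.7]), 0.43)]
reagent_bottle_center [(array([431.1, 265.7]), 0.54), (array([380.6, 249.1]), 0.52)]
beaker_center [(array([486.1, 291.7]), 0.55)]
spout [ 386.1 -189.6  190. ] reag cap [ 481.5 -261.5   78. ] wash cap [ 410.5 -133.1  152. ]
shift cm [-54.8 -51.7   1.9] az -33.77 | cur p [201.3 511.8 218.6] ya 68.53 tilt 0.0 F [ 0.7  0.1 -0.2] T [-0. -0.  0.] w 93.08 t 1.65 q [63.7 20.1 94.6  0.  65.3 -4.8]
```

>>> {"api": "play_rows", "payload": {
  "motion": [
    [-54.8,-51.7,1.9,0,0,-33.8,1],
    [-54.8,-51.7,1.9,0,0,-33.8,1],
    [-54.8,-51.7,1.9,0,0,-33.8,1],
    [-54.8,-51.7,1.9,0,0,-33.8,1],
    [-54.8,-51.7,1.9,0,0,-33.8,1],
    [-54.8,-51.7,1.9,0,0,-33.8,1],
    [-54.8,-51.7,1.9,0,0,-33.8,1],
    [-54.8,-51.7,1.9,0,0,-33.8,1],
    [-54.8,-51.7,1.9,0,0,-33.8,1],
    [-54.8,-51.7,1.9,0,0,-33.8,1],
    [-54.8,-51.7,1.9,0,0,-33.8,1],
    [-54.8,-51.7,1.9,0,0,-33.8,1],
    [-54.8,-51.7,1.9,0,0,-33.8,1],
    [-54.8,-51.7,1.9,0,0,-33.8,1],
    [-54.8,-51.7,1.9,0,0,-33.8,1],
    [-54.8,-51.7,1.9,0,0,-33.8,1],
    [-54.8,-51.7,1.9,0,0,-33.8,1],
    [-54.8,-51.7,1.9,0,0,-33.8,1],
    [-54.8,-51.7,1.9,0,0,-33.8,1],
    [-54.8,-51.7,1.9,0,0,-33.8,1]
  ]
}}

```text
clock: 3.32
tcp_pos: [523.1, -173.5, 199.2]
tcp_rot: [[-0.978, -0.21, 0.0], [-0.21, 0.978, -0.001], [-0.0, -0.001, -1.0]]
wrist_force: [-0.0, 0.2, 0.1]
width: 92.7
```

Run:
```python
from h import *
c=cam('side','s1.png'); cam('top','t1.png')
go(523,-170,32,102.3)
```

```text
shift cm [-0.132 -0.019 16.724] az -0.05 | cur p [ 521.79 -170.16  199.24] ya 102.25 tilt 0.05 F [-1.4  1.1  0.6] T [ 0.05 -0.02 -0.01] w 92.54 t 3.42 q [ -22.9   21.2   96.     0.    62.9 -125.2]
```

View pics/s1.png

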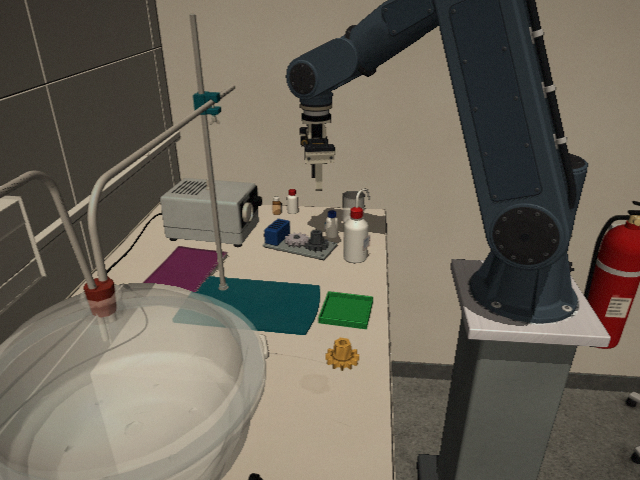

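The side view shows the gripper above the drive at (318,160), with the forearm well clear of the wash bottle at (355,235). I'll descend and grip.

>>> {"api": "play_rows", "payload": {
  "motion": [
    [-0.1,0,3,0,0,0,1],
    [-0.1,0,6,0,0,0,1],
    [-0.1,0,9,0,0,0,1],
    [-0.1,0,12,0,0,0,1],
    [-0.1,0,14,0,0,0,1],
    [-0.1,0,15.5,0,0,0,1],
    [-0.1,0,16.4,0,0,0,1],
    [-0.1,0,16.7,0,0,0,1],
    [-0.1,0,16.7,0,0,0,1]
  ]
}}

```text
clock: 4.17
tcp_pos: [522.9, -169.0, 32.7]
tcp_rot: [[-0.977, -0.214, -0.0], [-0.214, 0.977, 0.0], [0.0, 0.0, -1.0]]
wrist_force: [-0.5, 0.0, 0.3]
width: 93.2
```

Run:
```python
from h import *
from ov import *
go(523,-170,32,102.3)
c=cam('side');s=c
im=cv2.resize(c[0][150:270,250:410,::-1],None,fx=5,fy=5,interpolation=cv2.INTER_CUBIC); cv2.imwrite('pics/s2.png',im)
c=cam('top'); cv2.imwrite('pics/t2.png',cv2.resize(c[0][180:330,330:530,::-1],None,fx=4,fy=4,interpolation=cv2.INTER_CUBIC))
```

```text
shift cm [ 0.011 -0.098  0.074] az 0.07 | cur p [ 522.9  -169.02   32.74] ya 102.37 tilt 0.02 F [-0.5  0.   0.3] T [ 0.06 -0.03  0.05] w 93.18 t 4.17 q [ -22.8   34.9  102.1    0.    43.  -125.1]
```

View pics/s2.png

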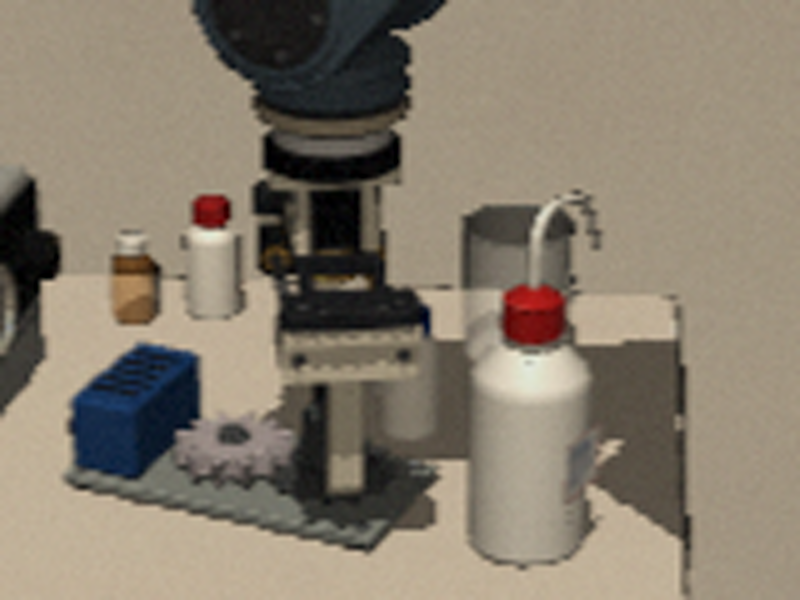

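The fingers straddle the hub, and nothing is touched. I'll close the gripper.

>>> {"api": "play_rows", "payload": {
  "motion": [
    [0,-0.05,0,0,0,0,0.3],
    [0,-0.05,0,0,0,0,0.2],
    [0,-0.05,0,0,0,0,0],
    [0,-0.05,0,0,0,0,0],
    [0,-0.05,0,0,0,0,0],
    [0,-0.05,0,0,0,0,0],
    [0,-0.05,0,0,0,0,0],
    [0,-0.05,0,0,0,0,0]
  ]
}}

```text
clock: 4.93
tcp_pos: [523.1, -170.2, 32.6]
tcp_rot: [[-0.977, -0.213, -0.0], [-0.213, 0.977, 0.0], [0.0, 0.0, -1.0]]
wrist_force: [-0.0, 0.6, 0.7]
width: 43.9
```

Run:
```python
from h import *
go(523,-170,32,102.3)
```

```text
shift cm [0.002 0.02  0.062] az 0.02 | cur p [ 523.06 -170.19   32.62] ya 102.32 tilt 0.0 F [-0.   0.6  0.7] T [ 0.01  0.01 -0.01] w 43.9 t 4.93 q [ -22.9   35.   102.    -0.    43.  -125.2]
```

>>> {"api": "play_rows", "payload": {
  "motion": [
    [0,0,0,0,0,0,0],
    [0,0,0,0,0,0,0],
    [0,0,0,0,0,0,0],
    [0,0,0,0,0,0,0],
    [0,0,0,0,0,0,0]
  ]
}}

```text
clock: 5.35
tcp_pos: [523.1, -170.2, 32.6]
tcp_rot: [[-0.977, -0.213, 0.0], [-0.213, 0.977, -0.0], [-0.0, -0.0, -1.0]]
wrist_force: [0.0, 0.1, -0.5]
width: 30.0
```

Run:
```python
from h import *
go(523,-170,32,102.3)
```

```text
shift cm [0.005 0.022 0.062] az 0.03 | cur p [ 523.1  -170.21   32.62] ya 102.33 tilt 0.0 F [ 0.   0.1 -0.5] T [-0.04 -0.02  0.01] w 29.96 t 5.35 q [ -22.9   35.   102.    -0.    43.  -125.2]
```

>>> {"api": "play_rows", "payload": {
  "motion": [
    [0,0,0,0,0,0,0],
    [0,0,0,0,0,0,0],
    [0,0,-0.3,0,0,0,0],
    [0,0,-0.8,0,0,0,0],
    [0,0,-1.3,0,0,0,0]
  ]
}}

```text
clock: 5.77
tcp_pos: [523.0, -170.1, 46.0]
tcp_rot: [[-0.977, -0.214, -0.0], [-0.214, 0.977, 0.0], [0.0, 0.0, -1.0]]
wrist_force: [-0.3, -1.6, -1.7]
width: 29.9
```

Run:
```python
from h import *
go(523,-170,32,102.3)
```

```text
shift cm [-0.003  0.008  1.404] az 0.03 | cur p [ 522.99 -170.09   46.04] ya 102.33 tilt 0.02 F [-0.3 -1.6 -1.7] T [0.07 0.01 0.02] w 29.88 t 5.77 q [ -22.9   33.7  101.8    0.    44.5 -125.2]
```

>>> {"api": "play_rows", "payload": {
  "motion": [
    [0,0,-4,0,0,0,0],
    [0,0,-8,0,0,0,0],
    [-0.8,3.9,-8,0,0,0,0],
    [-1.6,7.8,-8,0,0,0,0],
    [-2.4,11.7,-8,0,0,0,0],
    [-3.2,15.6,-8,0,0,0,0],
    [-1.5,19.4,-8,0,0,0,0],
    [0.2,23.2,-8,0,0,0,0],
    [2,27,-7,0,0,0,0],
    [3.7,30.8,-5,0,0,0,0],
    [3.7,30.8,-3,0,0,0,0],
    [3.7,30.8,-3,0,0,0,0]
  ]
}}

```text
clock: 6.77
tcp_pos: [418.3, 124.0, 73.7]
tcp_rot: [[-0.976, -0.216, -0.004], [-0.216, 0.976, -0.001], [0.004, 0.0, -1.0]]
wrist_force: [-0.1, -0.3, -1.7]
width: 29.7
```

Run:
```python
from ov import *
np.set_printoptions(precision=1,suppress=True)
go(421,123,22.6,102.3)
s=cam('side','s3.png'); c=cam('top','t3.png')
# drive region unobstructed now
cv2.imwrite('pics/t3z.png',cv2.resize(c[0][180:280,340:440,::-1],None,fx=6,fy=6,interpolation=cv2.INTER_CUBIC))
cs=[c[0].astype(float)]+[cam('top')[0].astype(float) for _ in range(2)]
np.save('top_avg2.npy',np.mean(cs,0))
for n in('arbor','fixed_gear','drive'):
    for k,cc in(('top',c),('side',s)):
        print(n,k,[(np.array(d['uv']),round(d['score'],2),atz(cc,d['uv'],dict(arbor=14,fixed_gear=28,drive=0)[n])[:2]) for d in r.tip_of(k,n)[:2]])
```

```text
shift cm [-0.3 -0.2  5.1] az 0.2 | cur p [418.3 124.   73.7] ya 102.5 tilt 0.25 F [-0.1 -0.3 -1.7] T [0.  0.1 0. ] w 29.67 t 6.77 q [ 10.4  21.9 117.6   0.   40.7 -92.1]
arbor top [(array([381.1, 248.8]), 0.8, array([ 527.7, -167.7]))]
arbor side [(array([313.1, 243.7]), 0.98, array([ 532. , -177.2]))]
fixed_gear top [(array([393.4, 223.9]), 0.8, array([ 578.4, -193. ]))]
fixed_gear side [(array([295.1, 238. ]), 0.94, array([ 583.8, -180.5])), (array([340.5, 347.9]), 0.59, array([424.1, 289.5]))]
drive top [(array([380.3, 250.9]), 0.91, array([ 526.2, -167.4]))]
drive side [(array([316.4, 250.6]), 0.58, array([ 521.2, -162.9]))]
```

View pics/t3.png

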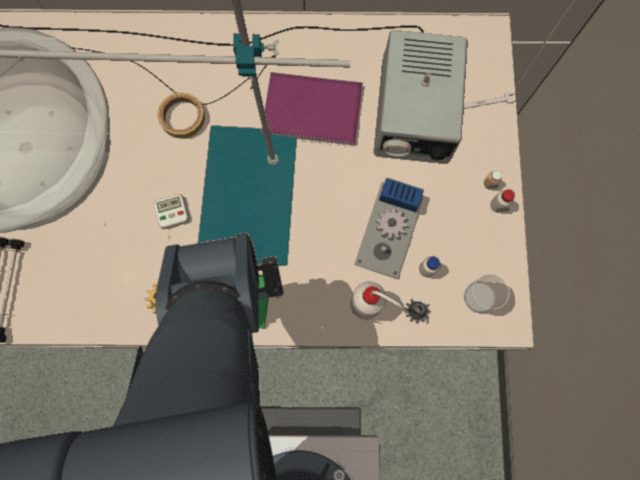

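View pics/t3z.png

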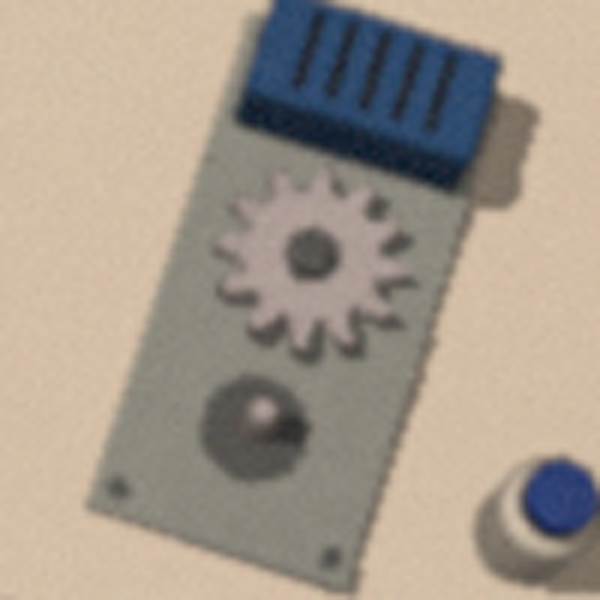

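View pics/s3.png

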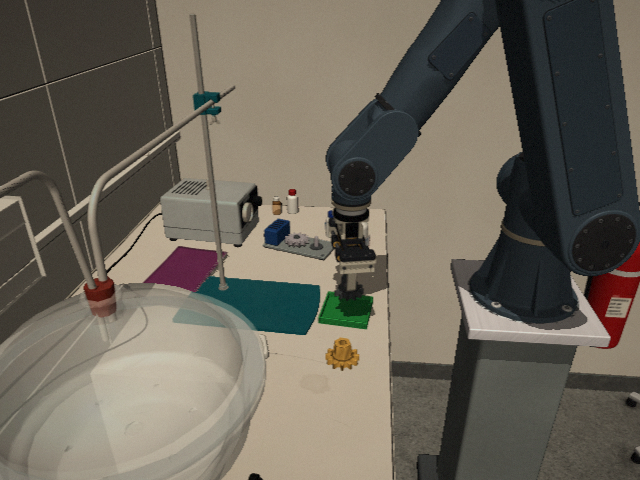

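>>> {"api": "play_rows", "payload": {
  "motion": [
    [0,0,2,0,0,0,0],
    [0,0,4,0,0,0,0],
    [0,0,4.8,0,0,0,0],
    [0,0,5.1,0,0,0,0],
    [0,0,5.2,0,0,0,0],
    [0,0,5.3,0,0,0,0]
  ]
}}

```text
clock: 7.77
tcp_pos: [421.6, 122.9, 23.1]
tcp_rot: [[-0.977, -0.213, 0.001], [-0.213, 0.977, 0.0], [-0.001, -0.0, -1.0]]
wrist_force: [0.4, 0.9, -1.9]
width: 29.8
```

Run:
```python
from ov import *
np.set_printoptions(precision=2,suppress=True)
go(421,123,22.6,102.3)
im=np.load('top_avg2.npy'); c=(im,)+cam('top')[1:]
s=im.sum(2)+1; rg=(im[:,:,0]-im[:,:,1])/s*300
# steel gear mask from pinkness; nut centre, arbor tip blob
def fit(g,x0,y0,z,arc,name,R=6,rs=(26.5,28,29.5,31,32.5)):
    th0=np.radians(np.arange(0,360,1.5)); th=th0[arc(th0)]
    def sc(p):
        x,y,ph=p; m=np.cos(12*(th-np.radians(ph))); n=0
        for rr in rs:
            n+=np.mean(samp(g,P(c,np.c_[x+rr*np.cos(th),y+rr*np.sin(th),th*0+z]))*m)*2
        return -n/5
    best=min((sc((x0+dx,y0+dy,ph)),x0+dx,y0+dy,ph) for dx in np.arange(-R,R+.1,1) for dy in np.arange(-R,R+.1,1) for ph in np.arange(-15,15,2.5))
    b=np.array(best[1:])
    m=minimize(sc,b,method='Nelder-Mead',options=dict(initial_simplex=np.array([b]+[b+e for e in np.diag([1,1,2.])])))
    print(name,m.x,-m.fun); return m.x
f=fit(rg,582,-189,28,lambda th: th>-9,'fixed R-G')
cc=(np.clip(im,0,255).astype(np.uint8),)+c[1:]
yaw=-17.7
for a in(np.radians(-17.7),):
    ar=np.array([523,-170.2,0])
polys=[(gearpts(f,28,f[2]),(0,255,0)),(circ((523,-170.2),44,2),(255,0,255)),(circ((523,-170.2),14,6.5),(255,255,0)),(circ((523,-170.2),14,17),(0,0,255)),(place((523,-170.2,np.radians(yaw)),[(-45,-48,10),(148,-48,10),(148,48,10),(-45,48,10)]),(0,0,255))]
draw(cc,polys,(345,175,435,275),6,'ov3.png')
```

```text
shift cm [0.06 0.03 0.06] az 0.02 | cur p [421.62 122.86  23.15] ya 102.32 tilt 0.04 F [ 0.4  0.9 -1.9] T [-0.    0.01 -0.03] w 29.84 t 7.77 q [ 10.2  28.1 118.5   0.   33.4 -92.2]
fixed R-G [ 580.72 -188.83   -9.13] 3.1593925656633997
```

View pics/ov3.png

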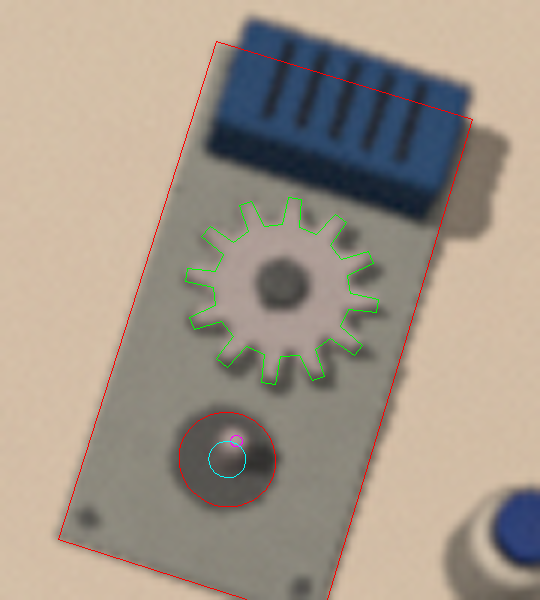

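>>> {"api": "play_rows", "payload": {
  "motion": [
    [0,0,0.05,0,0,0,0],
    [0,0,0.05,0,0,0,0],
    [0,0,0.05,0,0,0,0.3],
    [0,0,0.05,0,0,0,0.7],
    [0,0,0.05,0,0,0,0.7],
    [0,0,0.05,0,0,0,0.7],
    [0,0,0.05,0,0,0,0.7],
    [0,0,0.05,0,0,0,0.7]
  ]
}}

```text
clock: 8.48
tcp_pos: [421.1, 122.8, 22.1]
tcp_rot: [[-0.977, -0.214, -0.0], [-0.214, 0.977, -0.0], [0.0, 0.0, -1.0]]
wrist_force: [0.0, 0.2, 0.3]
width: 58.5
```

Run:
```python
from ov import *
go(421.5,288.5,80,78.5)
```

```text
shift cm [-3.572 16.177 -5.791] az 23.83 | cur p [421.14 122.83  22.09] ya 102.33 tilt 0.01 F [0.  0.2 0.3] T [ 0.06  0.04 -0.03] w 58.47 t 8.48 q [ 10.2  28.2 118.6  -0.   33.2 -92.2]
```

>>> {"api": "play_rows", "payload": {
  "motion": [
    [0,0,-3,0,0,0,0.8],
    [0,0,-5.8,0,0,0,0.9],
    [-0.9,4,-5.8,0,0,6,0.9],
    [-1.8,8,-5.8,0,0,12,0.9],
    [-2.7,12,-5.8,0,0,18,0.9],
    [-3.6,16.2,-5.8,0,0,23.8,0.9],
    [-3.6,16.2,-5.8,0,0,23.8,0.9]
  ]
}}

```text
clock: 9.07
tcp_pos: [421.8, 293.5, 80.5]
tcp_rot: [[-0.979, 0.205, 0.002], [0.205, 0.979, 0.002], [-0.001, 0.002, -1.0]]
wrist_force: [0.6, -0.0, 0.3]
width: 83.7
```

Run:
```python
from ov import *
c=cam('top','t4.png'); s=cam('side')
cv2.imwrite('pics/s4z.png',cv2.resize(s[0][250:400,270:430,::-1],None,fx=5,fy=4,interpolation=cv2.INTER_CUBIC))
go(421.5,288.5,18.5,78.5)
```

```text
shift cm [-0.044 -0.154  6.138] az 0.26 | cur p [421.37 290.1   79.88] ya 78.76 tilt 0.0 F [-0.3 -0.5  0.9] T [ 0.02  0.02 -0.05] w 83.71 t 9.17 q [ 29.3  27.3 106.8  -0.   45.8 -49.4]
```

View pics/s4z.png

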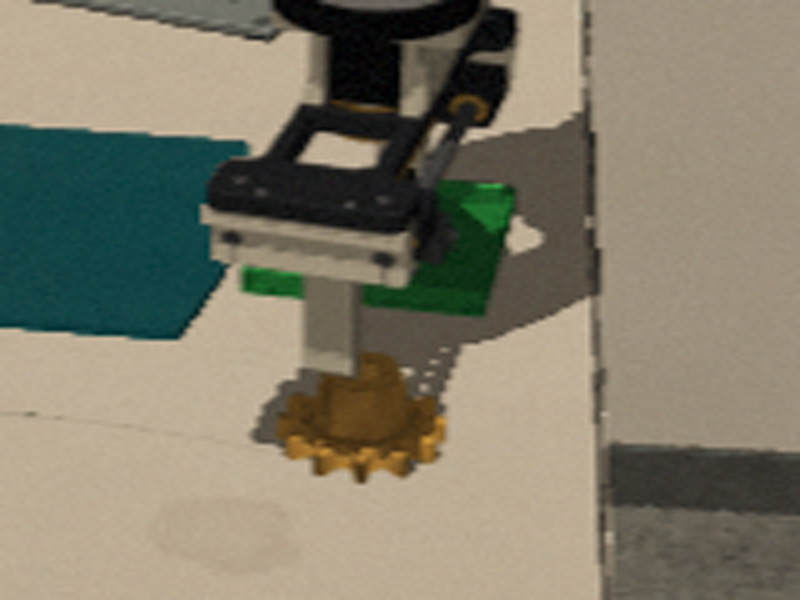

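View pics/t4.png

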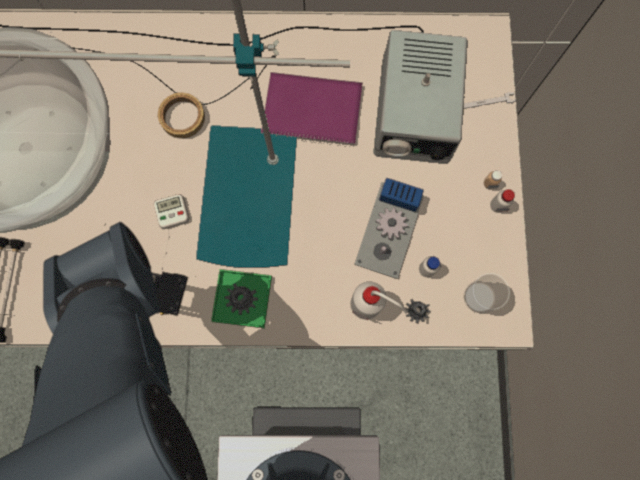

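The old gear lies flat in the middle of the tray, at top view (241,298). I'll descend on the brass gear and squeeze.

>>> {"api": "play_rows", "payload": {
  "motion": [
    [0,0,3,0,0,0,0.8],
    [0,0,5,0,0,0,0.7],
    [0,0,6,0,0,0,0.5],
    [0,0,6.15,0,0,0,0.3],
    [0,0,6.15,0,0,0,0],
    [0,0,6.15,0,0,0,0],
    [0,0,6.15,0,0,0,0],
    [0,0,6.15,0,0,0,0],
    [0,0,6.15,0,0,0,0],
    [0,0,6.15,0,0,0,0],
    [0,0,6.15,0,0,0,0],
    [0,0,6.15,0,0,0,0]
  ]
}}

```text
clock: 10.17
tcp_pos: [422.1, 288.9, 19.4]
tcp_rot: [[-0.98, 0.199, 0.001], [0.199, 0.98, 0.0], [-0.001, 0.001, -1.0]]
wrist_force: [-0.2, -1.2, 7.4]
width: 29.5
```

Run:
```python
from ov import *
go(421.5,288.5,18.5,78.5)
```

```text
shift cm [ 0.055 -0.052  0.085] az 0.04 | cur p [422.14 288.9   19.35] ya 78.54 tilt 0.06 F [-0.2 -1.2  7.4] T [-0.33  0.13 -0.01] w 29.52 t 10.17 q [ 29.2  33.5 108.1  -0.   38.4 -49.4]
```

>>> {"api": "play_rows", "payload": {
  "motion": [
    [0,0,0,0,0,0,0.5],
    [0,0,0,0,0,0,0.5],
    [0,0,0,0,0,0,0.5],
    [0,0,0,0,0,-7,0.5],
    [0,0,0,0,0,-14,0.5],
    [0,0,0,0,0,-21,0.5],
    [0,0,0,0,0,-28,0.5],
    [0,0,0,0,0,-35,0.5],
    [0,0,0,0,0,-42,0.5],
    [0,0,0,0,0,-49,0.5],
    [0,0,0,0,0,-56,0.5],
    [0,0,0,0,0,-60,0.5],
    [0,0,0,0,0,-60,0.4],
    [0,0,0,0,0,-60,0.2],
    [0,0,0,0,0,-60,0],
    [0,0,0,0,0,-60,0],
    [0,0,0,0,0,-60,0],
    [0,0,0,0,0,-60,0],
    [0,0,0,0,0,-60,0],
    [0,0,0,0,0,-60,0]
  ]
}}

```text
clock: 11.83
tcp_pos: [421.8, 288.8, 18.6]
tcp_rot: [[-0.662, -0.749, -0.0], [-0.749, 0.662, -0.0], [0.0, 0.0, -1.0]]
wrist_force: [-0.1, 0.6, -1.0]
width: 29.5
```

Run:
```python
from ov import *
go(421.5,288.5,120,138.5)
go(523,-170,160,94.2)
```

```text
shift cm [ 3.9000e-02  2.0000e-03 -1.0139e+01] az 0.01 | cur p [421.77 288.77  18.61] ya 138.51 tilt 0.0 F [-0.1  0.6 -1. ] T [ 0.11  0.06 -0.03] w 29.54 t 11.83 q [  29.2   33.6  108.1   -0.    38.3 -109.3]
shift cm [ 27.659 -37.976 -14.139] az 44.31 | cur p [421.77 288.77  18.61] ya 138.51 tilt 0.0 F [-0.1  0.6 -1. ] T [ 0.11  0.06 -0.03] w 29.54 t 11.83 q [  29.2   33.6  108.1   -0.    38.3 -109.3]
```

>>> {"api": "play_rows", "payload": {
  "motion": [
    [0,0,-0.5,0,0,0,0],
    [0,0,-3,0,0,0,0],
    [0,0,-7,0,0,0,0],
    [0,0,-11,0,0,7,0],
    [2,-2.7,-14,0,0,14,0],
    [4.3,-5.9,-14.1,0,0,21,0],
    [6.6,-9.1,-14.1,0,0,28,0],
    [8.9,-12.2,-14.1,0,0,35,0],
    [11.2,-15.4,-14.1,0,0,42,0],
    [13.5,-18.6,-14.1,0,0,44.3,0],
    [15.8,-21.7,-14.1,0,0,44.3,0],
    [18.1,-24.9,-14.1,0,0,44.3,0],
    [20.4,-28,-14.1,0,0,44.3,0],
    [22.7,-31.2,-14.1,0,0,44.3,0],
    [25,-34.4,-14.1,0,0,44.3,0],
    [26.8,-36.8,-14.1,0,0,44.3,0],
    [27.7,-38,-14.1,0,0,44.3,0],
    [27.7,-38,-14.1,0,0,44.3,0]
  ]
}}

```text
clock: 13.33
tcp_pos: [523.2, -172.8, 159.7]
tcp_rot: [[-0.997, -0.071, 0.0], [-0.071, 0.997, -0.0], [-0.0, -0.0, -1.0]]
wrist_force: [0.3, 0.6, -1.2]
width: 29.7
```

Run:
```python
from ov import *
c=cam('top','t5.png'); s=cam('side','s5.png')
cv2.imwrite('pics/s5z.png',cv2.resize(s[0][130:270,250:410,::-1],None,fx=5,fy=4,interpolation=cv2.INTER_CUBIC))
go(523,-170,66,94.2)
```

```text
shift cm [-0.043 -0.031  9.346] az -0.01 | cur p [ 522.62 -169.79  159.46] ya 94.19 tilt 0.06 F [-0.5  0.2 -2.1] T [0.02 0.05 0.01] w 29.81 t 13.43 q [ -22.9   24.    98.     0.    58.  -117.1]
```

View pics/s5z.png

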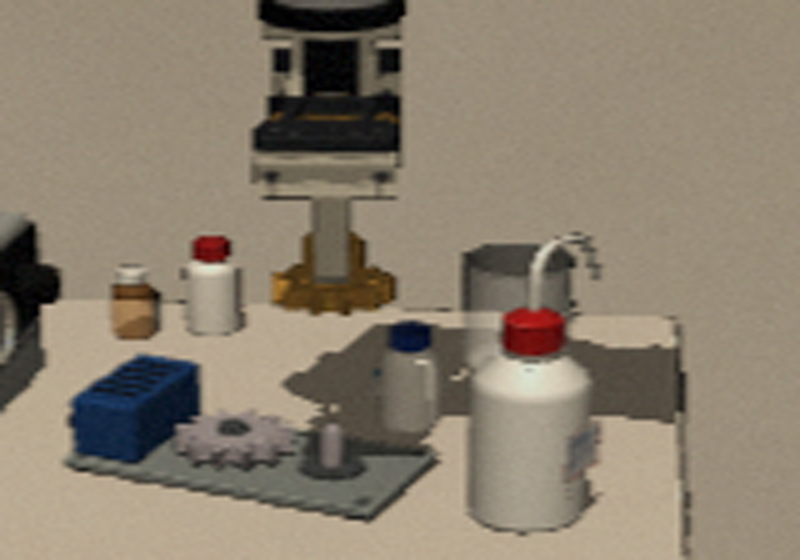

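Run:
```python
from ov import *
np.set_printoptions(precision=2,suppress=True)
ims=[]; 
for _ in range(4): s=cam('side'); ims.append(s[0].astype(float))
im=np.mean(ims,0)
p=r.observe()['tcp_pos']; print(p)
zu=p[2]-18.6
print('pred disc ctr',P(s,[(p[0],p[1],zu),(p[0],p[1],zu+14),(p[0],p[1],zu+44),(p[0],p[1],44),(p[0],p[1],30),(p[0],p[1],14)]))
sub=im[130:230,290:350]; sat=(sub[:,:,0]-sub[:,:,2])/(sub.sum(2)+1)
for row in range(170,196,2):
    m=np.where(sat[row-130]>0.25)[0]
    if len(m): print(row,m.min()+290,m.max()+290,(m.min()+m.max())/2+290)
# arbor rows brightness profile
for row in range(234,246,1):
    v=im[row,308:326].mean(1); print(row,v.round().astype(int))
cv2.imwrite('pics/arb.png',cv2.resize(np.clip(im[215:260,290:345,::-1],0,255).astype(np.uint8),None,fx=12,fy=12,interpolation=cv2.INTER_CUBIC))
```

```text
[ 522.93 -169.09  159.74]
pred disc ctr [[315.7  203.65]
 [315.66 198.86]
 [315.59 188.42]
 [315.92 235.7 ]
 [315.95 240.14]
 [315.98 245.18]]
190 290 322 306.0
192 290 322 306.0
194 290 322 306.0
234 [166 166 166 166 123  83  78  75  91  85  75  75  76  76  76  76  75  71]
235 [152 167 165 136  87  76  75  74  73  75  74  77  76  76  73  76  75  73]
236 [157 165 166 164 119  76  69 111 138 108  80  75  74  75  76  74  76  75]
237 [118 125 143 112  77  75  91 126 140 124  90  75  74  76  76  76  75  76]
238 [107  75  56  52  49  49  83 115 123 113  85  73  76  75  75  75  75  76]
239 [108  86  59  46  47  45  83 108 114 108  79  54  64  60  68  75  74  76]
240 [ 83  86 104  73  47  45  80 106 113 110  70  46  48  46  61  61  60  65]
241 [108 105 107  75  47  44  80 105 111 103  70  45  45  47  47  47  46  47]
242 [108 109 103  69  48  46  82 106 112 103  66  45  46  48  47  46  45  45]
243 [ 52  90  87  58  52  38  80 107 111 103  63  48  50  46  47  47  48  45]
244 [103 104  90  67  55  52  82 107 111 102  60  47  55  63  54  45  49  57]
245 [109 100  75  58  56  53  82 106 109  98  59  46  56  56  71  95 103 104]
```

View pics/arb.png

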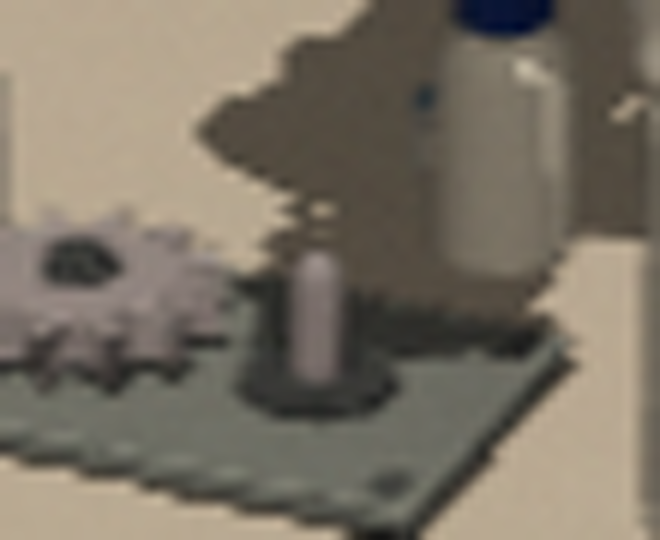

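Run:
```python
from ov import *
np.set_printoptions(precision=2,suppress=True,linewidth=200)
im=np.mean([cam('side')[0].astype(float) for _ in range(3)],0)
sub=im[170:215,296:336]; sat=(sub[:,:,0]-sub[:,:,2])/(sub.sum(2)+1)
for k in range(14,43,2): print(170+k,(sat[k]*100).round().astype(int))
```

```text
184 [7 8 8 8 8 7 8 7 7 8 7 7 8 7 8 8 8 8 9 9 9 9 9 9 8 7 7 8 8 7 8 7 8 8 8 8 8 7 8 8]
186 [7 7 8 8 8 7 7 8 8 7 7 7 7 7 7 7 8 9 9 9 9 9 9 9 8 7 8 7 7 8 7 7 8 8 7 8 7 8 7 8]
188 [ 7  8  7  7  8  8  7  8  7  7  7  8  8  8  7  9 15 10  9  9  8  9  9 13 22  9  8  7  7  7  7  7  7  7  8  8  7  7  7  7]
190 [ 8  7  8  7  7  7  8  7  7  7  8  7  7  9 29 35 18 10  8  9  9  9  8 13 31 36 10  7  7  8  7  7  7  7  7  8  7  8  7  7]
192 [ 9  8  7  8  7  7  7  8  8  7  8  8  7  8 18 37 19 10  9  8  9  8  9 13 30 35 10  8  7  8  7  8  8  7  7  7  8  8  7  8]
194 [ 7  7  8  7  8  8  8  7  7  7  8  8  7  7 13 34 19 10  9  9  8  8  9 14 31 36 10  8  7  7  7  8  8  8  8  7  7  8  7  8]
196 [ 6  7  8  8  8  8  8  7  7  7  8  8  9  8 13 36 18 10  8  9  9  9  9 14 31 37 10  7  8  7  7  7  7  7  7  8  8  7  8  7]
198 [ 7  6  8  8  7  7  7  8 12 30 28 33 34 33 38 35 18 10  9  9  9  9  9 14 31 38 36 38 35 34 27 18  9  7  7  7  7  7  8  7]
200 [ 7  7  8  7  7  8  7  8 18 35 35 35 35 36 36 36 26 13  9  8  9  9  9 15 31 36 35 35 37 35 34 34 11  8  7  8  8  7  8  8]
202 [ 7  8  8  8  8  8  8  7 20 35 35 36 35 35 36 35 37 35 36 35 34 34 36 34 34 34 37 35 33 35 35 35 12  8  7  8  8  8  8  7]
204 [ 7  8  8  7  8  8  8  8 19 35 35 36 35 38 35 35 35 36 36 36 36 37 35 35 34 36 35 35 36 36 34 35 11  7  7  8  7  8  7  7]
206 [ 6  7 10  8  8  8  8  8  9  9 16 30 35 35 38 36 34 34 35 35 36 37 35 34 37 37 34 34 34 11  8  9  8  7  7  7  7  8  7  7]
208 [ 7  8 10  9  8  8  8  8  8  8  8  8  9  8  8 11 20 34 16 12 12 14 22 26 10  8  8  8  8  8  8  8  8  8  8  8  8  8  8  8]
210 [ 6  7  8  8  8  8  8  8  8  8  8  8  8  8  8  8  8  8  8  8  8  8  8  8  8  8  8  8  8  8  8  8  8  6  3  1 -2  2  5  8]
212 [  7   7   8   8   8   8   8   8   8   8   8   8   8   8   8   8   8   8   8   8   8   8   8   8   8   8   8   8   8   9   9   4 -15 -39 -40 -52 -38 -40 -47 -42]
```

>>> {"api": "play_rows", "payload": {
  "motion": [
    [0,0,3,0,0,0,0],
    [0,0,6,0,0,0,0],
    [0,0,8.5,0,0,0,0],
    [0,0,9.4,0,0,0,0],
    [0,0,9.7,0,0,0,0],
    [0,0,9.9,0,0,0,0],
    [0,0,10.0,0,0,0,0]
  ]
}}

```text
clock: 14.37
tcp_pos: [523.8, -170.7, 60.7]
tcp_rot: [[-0.997, -0.074, 0.002], [-0.074, 0.997, -0.001], [-0.002, -0.001, -1.0]]
wrist_force: [0.3, 0.2, -1.8]
width: 30.1
```

Run:
```python
from ov import *
go(523.1,-170,52,94.2)
s=cam('side')
cv2.imwrite('pics/s6z.png',cv2.resize(s[0][170:270,270:390,::-1],None,fx=6,fy=6,interpolation=cv2.INTER_CUBIC))
```

```text
shift cm [0.066 0.071 0.873] az 0.03 | cur p [ 523.79 -170.66   60.73] ya 94.23 tilt 0.1 F [ 0.3  0.2 -1.8] T [0.03 0.02 0.03] w 30.07 t 14.37 q [ -22.9   32.3  101.5   -0.    46.1 -117.1]
```

View pics/s6z.png

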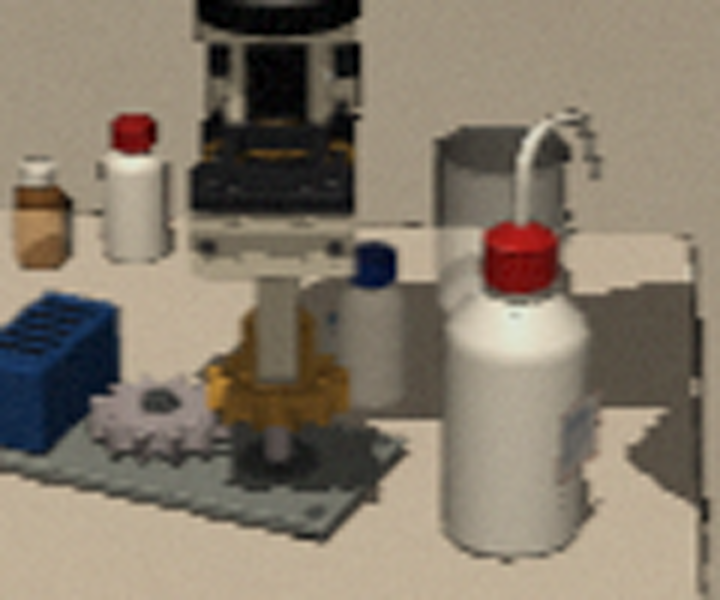

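>>> {"api": "play_rows", "payload": {
  "motion": [
    [0,0,0.1,0,0,0,0],
    [0,0,0.2,0,0,0,0],
    [0,0,0.3,0,0,0,0],
    [0,0,0.4,0,0,0,0],
    [0,0,0.4,0,0,0,0]
  ]
}}

```text
clock: 14.83
tcp_pos: [523.0, -170.4, 55.6]
tcp_rot: [[-0.997, -0.074, -0.0], [-0.074, 0.997, 0.0], [0.0, 0.0, -1.0]]
wrist_force: [0.7, -0.2, -1.3]
width: 29.7
```

Run:
```python
from ov import *
go(523.1,-170,49,94.2)
```

```text
shift cm [-0.014  0.042  0.659] az 0.03 | cur p [ 522.99 -170.43   55.59] ya 94.23 tilt 0.0 F [ 0.7 -0.2 -1.3] T [ 0.03 -0.   -0.02] w 29.66 t 14.83 q [ -22.9   32.8  101.6   -0.    45.6 -117.1]
```

>>> {"api": "play_rows", "payload": {
  "motion": [
    [0,0,0.2,0,0,0,0],
    [0,0,0.4,0,0,0,0],
    [0,0,0.6,0,0,0,0],
    [0,0,0.75,0,0,0,0],
    [0,0,0.75,0,0,0,0]
  ]
}}

```text
clock: 15.25
tcp_pos: [522.9, -170.4, 47.7]
tcp_rot: [[-0.997, -0.074, -0.001], [-0.074, 0.997, 0.0], [0.001, 0.0, -1.0]]
wrist_force: [-0.5, -0.0, -0.9]
width: 30.0
```

Run:
```python
from ov import *
go(523.1,-170,44,94.2)
```

```text
shift cm [-0.026  0.035  0.372] az 0.02 | cur p [ 522.86 -170.37   47.72] ya 94.22 tilt 0.03 F [-0.5 -0.  -0.9] T [ 0.03 -0.01 -0.01] w 29.96 t 15.25 q [ -22.9   33.5  101.8   -0.    44.7 -117.1]
```

Now the mesh depth. I'll go 1 mm at a time.

>>> {"api": "play_rows", "payload": {
  "motion": [
    [0,0,0.1,0,0,0,0],
    [0,0,0.2,0,0,0,0],
    [0,0,0.25,0,0,0,0]
  ]
}}

```text
clock: 15.5
tcp_pos: [523.0, -170.5, 45.5]
tcp_rot: [[-0.997, -0.074, -0.0], [-0.074, 0.997, 0.0], [0.0, 0.0, -1.0]]
wrist_force: [0.2, 0.2, -1.6]
width: 29.4
```

Run:
```python
from ov import *
go(523.1,-170,44,94.2)
```

```text
shift cm [-0.009  0.045  0.153] az 0.02 | cur p [ 523.05 -170.46   45.53] ya 94.22 tilt 0.0 F [ 0.2  0.2 -1.6] T [0.02 0.   0.01] w 29.4 t 15.5 q [ -22.9   33.7  101.8   -0.    44.5 -117.1]
```

It has gone below the out-of-mesh stop at 46.6 with no force, so the teeth have entered mesh. I'll keep lowering.

>>> {"api": "play_rows", "payload": {
  "motion": [
    [0,0,0.2,0,0,0,0],
    [0,0,0.4,0,0,0,0],
    [0,0,0.5,0,0,0,0],
    [0,0,0.5,0,0,0,0]
  ]
}}

```text
clock: 15.83
tcp_pos: [522.9, -170.4, 40.3]
tcp_rot: [[-0.997, -0.074, -0.0], [-0.074, 0.997, 0.0], [0.0, 0.0, -1.0]]
wrist_force: [0.1, 0.2, -1.1]
width: 29.7
```

Run:
```python
from ov import *
go(523.1,-170,33,94.2)
```

```text
shift cm [-0.027  0.035  0.732] az 0.03 | cur p [ 522.86 -170.37   40.32] ya 94.23 tilt 0.03 F [ 0.1  0.2 -1.1] T [-0.01 -0.01  0.  ] w 29.73 t 15.83 q [ -22.9   34.2  101.9   -0.    43.9 -117.1]
```

>>> {"api": "play_rows", "payload": {
  "motion": [
    [0,0,0.2,0,0,0,0],
    [0,0,0.4,0,0,0,0],
    [0,0,0.6,0,0,0,0],
    [0,0,0.7,0,0,0,0],
    [0,0,0.74,0,0,0,0],
    [0,0,0.74,0,0,0,0]
  ]
}}

```text
clock: 16.33
tcp_pos: [523.0, -170.4, 33.1]
tcp_rot: [[-0.997, -0.074, -0.0], [-0.074, 0.997, 0.0], [0.0, 0.0, -1.0]]
wrist_force: [1.7, 0.4, -1.5]
width: 30.0
```

Run:
```python
from ov import *
go(523.1,-170,32.6,94.2)
```

```text
shift cm [-0.015  0.043  0.051] az 0.02 | cur p [ 522.98 -170.44   33.11] ya 94.22 tilt 0.01 F [ 1.7  0.4 -1.5] T [ 0.04  0.05 -0.04] w 30.02 t 16.33 q [ -22.9   34.9  102.    -0.    43.1 -117.1]
```

>>> {"api": "play_rows", "payload": {
  "motion": [
    [0,0,0.03,0,0,0,0],
    [0,0,0.06,0,0,0,0],
    [0,0,0.06,0,0,0,0]
  ]
}}

```text
clock: 16.58
tcp_pos: [523.1, -170.5, 32.7]
tcp_rot: [[-0.997, -0.074, 0.0], [-0.074, 0.997, -0.0], [-0.0, -0.0, -1.0]]
wrist_force: [0.5, 1.2, -1.0]
width: 29.8
```

Run:
```python
from ov import *
go(523.1,-170,32.6,94.2)
```

```text
shift cm [-0.008  0.045  0.005] az 0.02 | cur p [ 523.05 -170.46   32.65] ya 94.22 tilt 0.0 F [ 0.5  1.2 -1. ] T [ 0.08  0.03 -0.03] w 29.79 t 16.58 q [ -22.9   35.   102.    -0.    43.  -117.1]
```

>>> {"api": "play_rows", "payload": {
  "motion": [
    [0,0,0.03,0,0,0,0],
    [0,0,0.05,0,0,0,0],
    [0,0,0.05,0,0,0,0]
  ]
}}

```text
clock: 16.83
tcp_pos: [523.1, -170.4, 32.6]
tcp_rot: [[-0.997, -0.074, 0.0], [-0.074, 0.997, -0.0], [-0.0, -0.0, -1.0]]
wrist_force: [-1.6, 0.9, 4.9]
width: 29.6
```

Run:
```python
from ov import *
go(523.1,-170,32.6,94.2)
```

```text
shift cm [-0.002  0.045 -0.   ] az 0.03 | cur p [ 523.11 -170.45   32.6 ] ya 94.23 tilt 0.01 F [-1.6  0.9  4.9] T [ 0.22  0.34 -0.02] w 29.59 t 16.83 q [ -22.9   35.   102.    -0.    43.  -117.1]
```

It is seated: Fz is about +5 N at TCP 32.6, the same height at which I gripped the old gear when it was home. I'll release.

>>> {"api": "play_rows", "payload": {
  "motion": [
    [0,0,-0.05,0,0,0,0.2],
    [0,0,-0.05,0,0,0,0.4],
    [0,0,-0.05,0,0,0,0.6],
    [0,0,-0.05,0,0,0,0.6],
    [0,0,-0.05,0,0,0,0.6],
    [0,0,-0.05,0,0,0,0.6],
    [0,0,-0.05,0,0,0,0.6]
  ]
}}

```text
clock: 17.42
tcp_pos: [523.1, -170.4, 32.6]
tcp_rot: [[-0.997, -0.074, 0.0], [-0.074, 0.997, -0.0], [-0.0, -0.0, -1.0]]
wrist_force: [-0.5, -0.2, -0.2]
width: 55.4
```

Run:
```python
from ov import *
go(523.1,-170,200,94.2)
```

```text
shift cm [-6.0000e-03  4.2000e-02 -1.6737e+01] az 0.03 | cur p [ 523.08 -170.42   32.63] ya 94.23 tilt 0.0 F [-0.5 -0.2 -0.2] T [ 0.03 -0.06  0.02] w 55.38 t 17.42 q [ -22.9   35.   102.     0.    43.  -117.1]
```

>>> {"api": "play_rows", "payload": {
  "motion": [
    [0,0,-0.5,0,0,0,0.6],
    [0,0,-2,0,0,0,0.6],
    [0,0,-5,0,0,0,0.6],
    [0,0,-9,0,0,0,0.6],
    [0,0,-13,0,0,0,0.6],
    [0,0,-17,0,0,0,0.6],
    [0,4,-19,0,0,0,0.6],
    [0,8,-20,0,0,0,0.6],
    [0,12,-20,0,0,0,0.6],
    [0,16,-20,0,0,0,0.6],
    [0,20,-20,0,0,0,0.6],
    [0,24,-20,0,0,0,0.6],
    [0,28,-20,0,0,0,0.6],
    [0,32,-20,0,0,0,0.6],
    [0,36,-20,0,0,0,0.6],
    [0,38,-20,0,0,0,0.6],
    [0,38,-20,0,0,0,0.6]
  ]
}}

```text
clock: 18.83
tcp_pos: [494.3, 212.0, 232.9]
tcp_rot: [[-0.997, -0.077, 0.0], [-0.077, 0.997, 0.001], [-0.0, 0.001, -1.0]]
wrist_force: [-0.4, 0.4, -0.2]
width: 55.7
```

Run:
```python
from ov import *
c=cam('top','t7.png'); s=cam('side','s7.png')
cv2.imwrite('pics/s7z.png',cv2.resize(s[0][170:340,260:400,::-1],None,fx=4,fy=3.5,interpolation=cv2.INTER_CUBIC))
cv2.imwrite('pics/t7z.png',cv2.resize(c[0][180:340,330:530,::-1],None,fx=4,fy=3.75,interpolation=cv2.INTER_CUBIC))
a=cv2.imread('pics/top0.png'); 
for n in ('wash_bottle_axis','reagent_bottle_center','beaker_center'): print(n,[d['uv'] for d in r.search_frame('top',n)[:2]])
d=np.abs(a[:,:,::-1].astype(int)-c[0]).sum(2)
for nm,b in dict(wash=(345,280,400,325),reag=(420,252,445,282),beak=(460,270,515,320)).items(): print(nm,d[b[1]:b[3],b[0]:b[2]].mean())
draw(c,[(circ((523,-170.3),58,17.3),(255,0,255)),(circ((523,-170.3),28,34),(0,255,0))],(350,190,430,280),6,'ov7.png')
draw(s,[(circ((523,-170.3),58,15),(255,0,255)),(circ((523,-170.3),28,34),(0,255,0))],(260,190,360,270),7,'ovs7.png')
print(P(s,[(523,-170.3,58)]))
```

```text
wash_bottle_axis [[372.0, 300.1]]
reagent_bottle_center [[427.7, 267.0]]
beaker_center [[484.3, 290.9]]
wash 84.42343434343434
reag 71.66666666666667
beak 81.32654545454545
[[315.90683964 231.01620228]]
```

View pics/s7z.png

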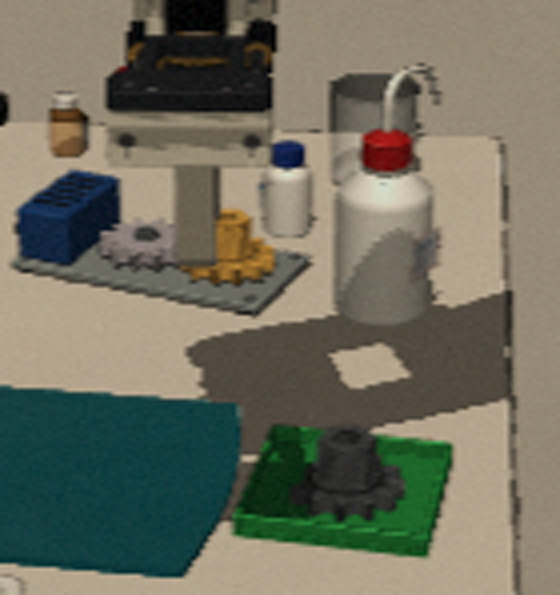

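View pics/t7.png

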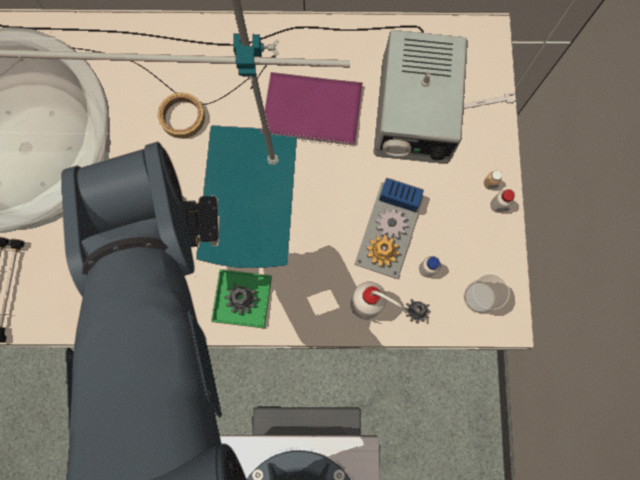

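View pics/ov7.png

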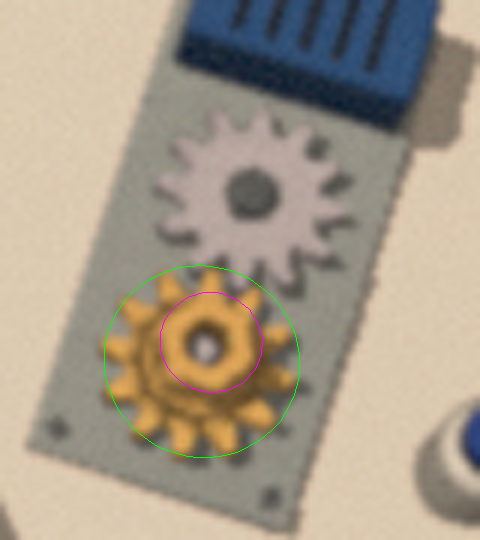

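View pics/ovs7.png

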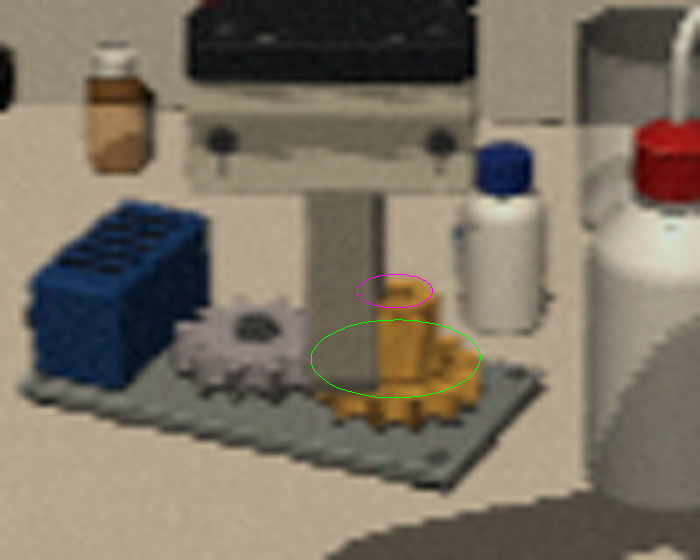

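Run:
```python
from ov import *
np.set_printoptions(precision=2,suppress=True)
a=cv2.imread('pics/top0.png')[:,:,::-1].astype(int); b=cv2.imread('pics/t7.png')[:,:,::-1].astype(int)
sa=cv2.imread('pics/side0.png')[:,:,::-1].astype(int); sb=cv2.imread('pics/s7.png')[:,:,::-1].astype(int)
def cen(im,box,f):
    u0,v0,u1,v1=box; s=im[v0:v1,u0:u1]; v,u=np.where(f(s[:,:,0],s[:,:,1],s[:,:,2])); return np.array([u.mean()+u0,v.mean()+v0,len(u)])
red=lambda R,G,B:(R>2*G)&(R>80); blue=lambda R,G,B:(B>1.6*R)&(B>60)
for i,j,nm in((a,b,'top'),):
    print(nm,'red',cen(i,(350,280,395,315),red),cen(j,(350,280,395,315),red),'blue',cen(i,(420,252,445,282),blue),cen(j,(420,252,445,282),blue))
print('side red',cen(sa,(345,200,375,225),red),cen(sb,(345,200,375,225),red),'blue',cen(sa,(322,205,345,228),blue),cen(sb,(322,205,345,228),blue))
ea=cv2.phaseCorrelate(a[265:325,455:520].mean(2).astype(np.float32),b[265:325,455:520].mean(2).astype(np.float32)); print('beaker shift',ea)
c=cam('top')
draw(c,[(circ((421.1,122.8),18,34),(0,255,255)),(place((420.9,121.9,np.radians(-6.6)),[(-51,-51,4),(51,-51,4),(51,51,4),(-51,51,4)]),(0,0,255)),(place((420.9,121.9,np.radians(-6.6)),[(-55,-55,16),(55,-55,16),(55,55,16),(-55,55,16)]),(255,0,255))],(200,255,285,340),7,'ovt7.png')
```

```text
top red [370.22 295.45 180.  ] [370.24 295.48 178.  ] blue [432.97 262.66 102.  ] [432.97 262.66 102.  ]
side red [356.08 212.41 119.  ] [356.19 212.43 122.  ] blue [331.28 213.72  36.  ] [331.29 213.71  38.  ]
beaker shift ((-0.02559409686672609, 0.05857706697975118), 0.9242131144912155)
```

View pics/ovt7.png

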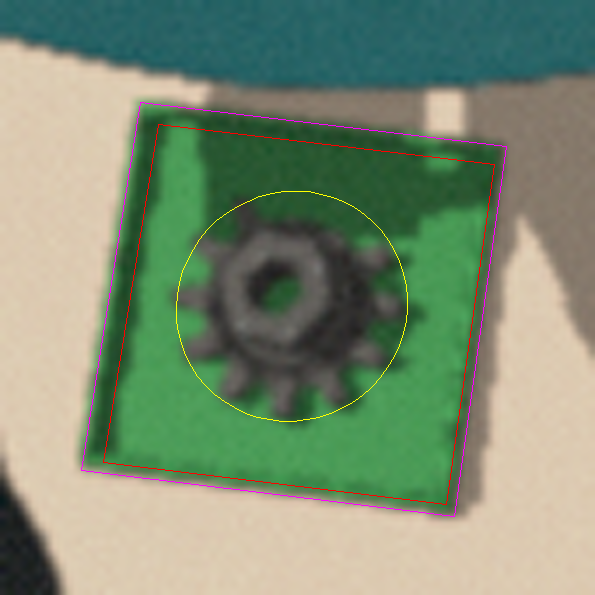

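Run:
```python
from h import *
go(494,212,233,94.2)
print(r.sign_off())
```

```text
shift cm [ 0.091  0.462 -0.022] az -0.06 | cur p [495.24 207.46 232.78] ya 94.14 tilt 0.01 F [ 0.1  0.3 -0.2] T [ 0.06 -0.06  0.01] w 55.68 t 19.13 q [ 17.8  17.9  95.6  -0.   66.5 -76.4]
the job is handed in; nothing more can be done
None
```

The old gear is in the tray, the brass gear is home on the arbor, and the job is handed in at about 19 s. No verdict is reported.

- **Old gear:** I drew the larger dark grey gear straight off the arbor and laid it flat in the green tray. The top picture shows it within about 2 mm of the centre.
- **Brass gear:** I gripped it twice, 60° apart, to centre it in the jaws, then turned it to the tooth phase measured from the picture. It went straight into mesh without force, so no rocking was needed.
- **Fully home:** The gear reached the seat at TCP 32.6 mm, the same height as when I gripped the old gear in its home position. Contact force was about 5 N. I then let go and withdrew.

**Last checks:**
- The pictures show the brass teeth meshed with the steel gear, and the arbor tip visible in the bore.
- The wash bottle and reagent bottle caps and the beaker moved by about 0.1 pixel or less between the first and last pictures.
- The robot touches nothing.

**Disagreements:** The side camera's absolute positions were up to about 8 mm off the top camera's along y, and the networks scattered by several mm. I used the top camera fits and the contact readings instead. In the side view the brass gear's far teeth were partly hidden by the gripper finger.

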